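Load test tiles on a potter's turntable

ROBOT

A 7-joint arm with a two-finger parallel gripper is mounted at the origin on the work surface. World frame = base frame: x ahead of the robot, y to its left, z up, the work surface at z = 0. Lengths are in mm, angles in rad, forces in N, time in s.
With the tool pointing down it reaches from about 400 to 875 mm from the base axis. Payload 4.4 kg.
Tool frame: the origin (TCP) lies midway between the tips of the shut fingers; the grasp point (between the pads) lies 19 mm behind it; z points along the fingers, y is the line along which they close (so a half turn about z gives the same grasp; the last joint's range is limited). The gripper opens to 85 mm and grips with 20 to 120 N. Pads are 22 mm wide; open, the fingers measure 114 mm over their backs; the gripper's body (76 mm by 85 mm) begins 54 mm behind the grasp point. The pads swing forward as they close: fully open they stand 13 mm farther back than shut.
Start: joints at [-1.236, 0.628, 0.038, 1.517, -0.027, 0.996, -0.02], TCP at [253.579, 598.511, 231.313] pointing down, gripper open.
Joint ranges: [-3.06, 3.06], [-0.37, 2.12], [-1.25, 1.32], [0.18, 2.47], [-1.1, 4.24], [0.23, 1.98], [-2.94, 2.94]. Speed limits (rad/s): [2.57, 2.57, 3.14, 3.14, 3.14, 3.14, 3.14].

INTERFACE

Orientations are given as [roll, pitch, yaw] about the fixed x, y, z axes, in that order (R = Rz(yaw) Ry(pitch) Rx(roll)).
In Python, from cell import ctrl gives the robot as it stands.
- The arm moves only by the shell command python3 -m handwheel 'ROWS'. ROWS is JSON, a list of rows, each a list of 3 entries, a list of its own where there are three numbers: the turn, a rotation vector about the tool's x, y, z in degrees, then the shift along the tool's x, y, z in m, then the closure, from 0 (fully open) to 1 (shut). A call has 1 to 5 rows; each row shifts and turns the commanded pose from where the row before left it, along the tool's axes as they then stand; what a row does not reach is not made up. A row lasts 1/12 s, in which the tool goes at most 41.7 mm and 7.16 degrees, less where a joint would pass 70% of its speed; a pose out of reach is approached as far as the arm can. A call is refused whole if a number of a shift passes 0.0417 or a number of a turn 7.16, either way. A call with a gripper value outside its range is refused whole. The fingers move at their own pace and stop on an object; the grip force is fixed at half the most. Time passes only in rows, so rows that do not move let the fingers close. It gives the time, the measured TCP pose, the force, the opening and the grip force at its end, in the units of the state.
- ctrl.read_state(): the state, without advancing time (a new reading comes with each control period).
- ctrl.get_image(name): name is "scene" or "side" or "wrist"; returns a dict with "pixels" (400x640x3 uint8, red, green, blue), "fx", "fy", "cx", "cy" (pixels), "pose" (4x4, takes a point from camera to world coordinates); the wrist camera has in their place "T_tool_cam" (4x4, takes a point from camera to tool coordinates, whose origin is the TCP and whose axes are the flange's). Camera axes: x right, y up, looking along -z (the intrinsics and any distortion apply to the point x, -y, -z); pixel columns grow to the right and rows downward; lengths in mm; the calibration is good to about 2 mm. A picture is of the moment at which its call begins: read the wrist's pose just before it. There is no depth.
- ctrl.finish_job(): hands the job in; it is judged then, once.
The state is a dict: "clock": time; "qpos": joint angles; "qd": joint speeds; "tau": joint torques, N m; "eef_pos": TCP position; "tool_rot": TCP orientation; "force": force on the tool from outside, world axes, zero at the start; "torque": the same for the moment, N m; "width": finger opening in mm; "gripper_force": force on a finger pad.
Only numpy, scipy, OpenCV 4.12 (cv2) and the standard library are available. Lean on these libraries where they do the work, as an engineer would, in place of code of your own. Each camera call takes 0.05 s, during which the arm holds its last target. There are 200 camera calls.

TASK

Get the turntable ready for the kiln: first put the wooden rib and the glaze tin that were left on the wheel into the blue tool tray and turn the wheel until its yellow mark points at the blue pointer. With the mark kept there, stack all the terracotta tiles flat in one square, aligned pile on the white outline in the middle of the wheel, then turn the loaded wheel until the yellow mark points at the orange pointer, with the pile still square on the outline. Leave everything else on the bench where it stands.

Things in the scene. Friction and masses are not known exactly. Their poses are not given: they have to be found in the camera images.
- tile_a: unglazed terracotta test tile, rectangular slab 96 (its x) x 60 (its y) x 12 mm thick, about 0.15 kg; origin at the centre of its underside, z up. All tiles are alike; two to four are present (None if absent). Starts flat on the bench with its long side roughly along world x
- tile_b: unglazed terracotta test tile, rectangular slab 96 (its x) x 60 (its y) x 12 mm thick, about 0.15 kg; origin at the centre of its underside, z up. All tiles are alike; two to four are present (None if absent). Starts flat on the bench with its long side roughly along world x
- tile_c: unglazed terracotta test tile, rectangular slab 96 (its x) x 60 (its y) x 12 mm thick, about 0.15 kg; origin at the centre of its underside, z up. All tiles are alike; two to four are present (None if absent). Starts flat on the bench with its long side roughly along world x
- tile_d: unglazed terracotta test tile, rectangular slab 96 (its x) x 60 (its y) x 12 mm thick, about 0.15 kg; origin at the centre of its underside, z up. All tiles are alike; two to four are present (None if absent). Starts flat on the bench with its long side roughly along world x
- rib: wooden potter's rib: bar 110 (its x) x 28 (its y) x 20 mm tall, 0.06 kg, left lying on the turntable's wheel; origin centre of underside, z up
- tin: low aluminium glaze tin with a green top, upright cylinder 60 mm across and 36 mm tall, 0.1 kg, left standing on the wheel; origin centre of underside
- tray: blue open plastic tool tray, heavy, does not slide; 220 (its x) x 160 (its y) x 30 mm tall outside, walls and floor 5 mm; origin centre of underside, x and y along its sides
- turntable: fixed base of the potter's turntable, origin on the wheel's axis at bench height, z up. It carries two fixed pointers just outside the wheel's rim with their tops level with the wheel's top: blue at +0.70 rad and orange at -0.70 rad from the base's x axis
- wheel (a joint): angle of the wheel about the vertical axis, rad, counter-clockwise from above positive; 0 when the yellow mark points along the base's x axis, so blue is at +0.70 and orange at -0.70 (or these plus or minus whole turns); free to -7..7, stays where it is left (drag 0.2 N m)
- wheel_top (a point): centre of the dark grey wheel's flat top, 60 mm above the bench; wheel diameter 220 mm; turns with the wheel: its x axis points to the yellow mark. A white outline 102 (along x) x 66 mm (along y) inside, painted round this centre, shows where the tiles go
- wheel_mark (a point): outer end of the yellow radial mark on the wheel's rim, 110 mm from the axis along wheel_top's x, at the wheel's top surface
- wheel_handle (a point): middle of the wheel's upright black round handle peg (fixed to the wheel), diameter 20 mm, 40 mm tall above the wheel's top (this point is 20 mm above the top), 95 mm from the axis, on the far side of the axis from the yellow mark
- blue_tip (a point): inner tip of the blue pointer (loading position), 114 mm from the wheel's axis, level with the wheel's top
- orange_tip (a point): inner tip of the orange pointer (kiln position), 114 mm from the wheel's axis, level with the wheel's top
- tape_roll: red tape roll, ring of outer diameter 84, 25 mm high, flat on the bench, may stand among the tiles; origin centre of underside; leave alone
- mug: white handleless cup, 72 mm across, 85 mm tall, upright, may stand among the tiles; origin centre of underside; leave alone
- bottle: amber bottle, 64 mm across, 170 mm tall, beyond the work; origin centre of underside; leave alone
- glaze_jar: glass jar, 72 mm across, 90 mm tall, beyond the work; origin centre of underside; leave alone
- bowl: small blue bowl, 76 mm across, 35 mm tall, beyond the tiles; origin centre of underside; leave alone
- plaster_bat: small round grey plaster block, 64 mm across, 30 mm tall, beyond the turntable; origin centre of underside; leave alone
Not all that is in view belongs to the job. Leave any grey look-alike of the tile_b alone.

How it is judged:
By the outcome, as a careful person would: the job done as asked, in the order asked, and still so for the second after the job is handed in, with the robot touching nothing.
Of tile_a, tile_b, tile_c, tile_d only 2 to 4 are there at a start; the rules pass over those that are not, and their reading is None.
At some moment in a run one of rib, tin may be knocked a few centimetres aside while the robot is not near it.
Once in a run the grip may slacken for a moment while it holds something.
It also fails if it takes over 210 s, if anything falls off the work surface, if the arm or the gripper's body presses on something with over 40 N, if the wrist force passes 120 N, or if a joint passes its speed limit or range.

## Working session

There is one attempt and no reset: what is moved stays moved. The work goes in short steps, Python scripts to look and compute and a shell command to move; the robot and the scene stay as the last step left them, time stands still between calls to the robot, and variables do not carry over. Pictures are saved under pics/ and viewed, at most 14 in all, crops included, and the job is handed in when it is done.

```bash
ls; mkdir -p pics; python3 - <<'E'
from cell import ctrl
import cv2,numpy as np
s=ctrl.read_state();print({k:np.round(v,3).tolist() for k,v in s.items()})
for n in ["scene","side"]:
    im=ctrl.get_image(n);cv2.imwrite(f"pics/{n}0.png",im["pixels"][:,:,::-1])
    print(n,{k:(np.round(v,3).tolist()) for k,v in im.items() if k!="pixels"})
E
```

```text
pics
{'clock': 0.0, 'qpos': [-1.236, 0.629, 0.038, 1.518, -0.027, 0.996, -0.02], 'qd': [-0.001, -0.001, 0.001, -0.001, 0.0, 0.0, 0.0], 'tau': [-0.001, -56.339, 1.225, -19.346, 0.011, 0.01, -0.0], 'eef_pos': [253.321, 597.915, 230.375], 'tool_rot': [-3.14, 0.0, 2.741], 'force': [-0.417, 0.752, 0.388], 'torque': [0.003, 0.002, 0.003], 'gripper_force': 0.0, 'width': 85.119}
scene {'fx': 426.249, 'fy': 426.249, 'cx': 314.196, 'cy': 196.755, 'pose': [[-0.331, -0.7, 0.633, 1346.502], [0.944, -0.248, 0.219, 223.774], [0.004, 0.67, 0.742, 973.805], [0.0, 0.0, 0.0, 1.0]]}
side {'fx': 428.597, 'fy': 428.597, 'cx': 317.853, 'cy': 201.536, 'pose': [[-0.962, 0.192, -0.193, 376.641], [-0.272, -0.719, 0.64, 575.524], [-0.016, 0.668, 0.744, 756.115], [0.0, 0.0, 0.0, 1.0]]}
```

View pics/scene0.png

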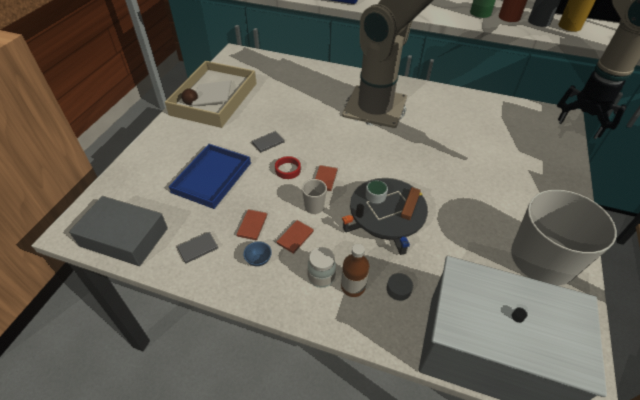

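View pics/side0.png

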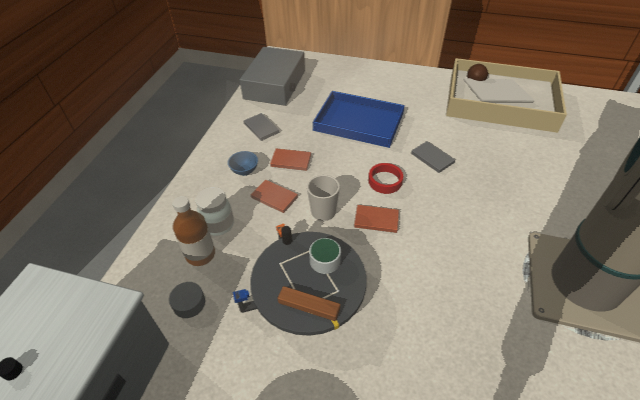

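```bash
cat > h.py <<'E'
from cell import ctrl
import cv2,numpy as np
from scipy.spatial.transform import Rotation as Ro
def grab(n,save=None):
    s=ctrl.read_state(); im=ctrl.get_image(n)
    if n=="wrist":
        T=np.eye(4);T[:3,:3]=Ro.from_euler('xyz',s["tool_rot"]).as_matrix();T[:3,3]=s["eef_pos"]
        im["pose"]=T@np.array(im["T_tool_cam"])
    im["pose"]=np.array(im["pose"])
    if save: cv2.imwrite(f"pics/{save}.png",im["pixels"][:,:,::-1])
    im["hsv"]=cv2.cvtColor(np.ascontiguousarray(im["pixels"]),cv2.COLOR_RGB2HSV)
    return im
def cast(im,uv,z):
    uv=np.atleast_2d(np.array(uv,float)); d=np.c_[(uv[:,0]-im["cx"])/im["fx"],-(uv[:,1]-im["cy"])/im["fy"],-np.ones(len(uv))]
    d=d@im["pose"][:3,:3].T; o=im["pose"][:3,3]
    return o+d*((z-o[2])/d[:,2])[:,None]
def proj(im,P):
    p=(np.atleast_2d(P)-im["pose"][:3,3])@im["pose"][:3,:3]
    return np.c_[im["cx"]-im["fx"]*p[:,0]/p[:,2],im["cy"]+im["fy"]*p[:,1]/p[:,2]]
def blobs(im,lo,hi,amin=60,roi=None):
    m=cv2.inRange(im["hsv"],np.array(lo),np.array(hi))
    if roi: k=np.zeros_like(m);k[roi[1]:roi[3],roi[0]:roi[2]]=255;m&=k
    cs,_=cv2.findContours(m,cv2.RETR_EXTERNAL,cv2.CHAIN_APPROX_NONE)
    return sorted([c[:,0,:] for c in cs if cv2.contourArea(c)>amin],key=lambda c:-cv2.contourArea(c))
def rect(P):  # minAreaRect in world mm: centre,long,short,yaw of long side
    (c,wh,a)=cv2.minAreaRect(P[:,:2].astype(np.float32))
    a=np.radians(a); 
    if wh[0]<wh[1]: a+=np.pi/2;wh=wh[::-1]
    a=(a+np.pi/2)%np.pi-np.pi/2
    return np.round([c[0],c[1],wh[0],wh[1],np.degrees(a)],1)
E
python3 - <<'E'
from h import *
for n in ["side","scene"]:
    im=grab(n); print(n)
    for nm,p in dict(side=dict(tile1=(291,159),tile2=(274,195),tile3=(377,218),rib=(309,303),tin=(325,250),blue=(241,296),oran=(282,231),yel=(336,324)),scene=dict(t1=(252,224),t2=(295,235),t3=(326,177),rib=(411,202),tin=(377,188),wheel=(385,195),blue=(403,243),oran=(349,223)))[n].items():
        print(nm,im["hsv"][p[1],p[0]])
    for c in blobs(im,(0,90,50),(14,255,255),50): print("red",c.mean(0).round(),rect(cast(im,c,12)),rect(cast(im,c,80)))
    for c in blobs(im,(105,120,30),(125,255,255),40): print("blue",c.mean(0).round(),rect(cast(im,c,30)),rect(cast(im,c,60)))
    for c in blobs(im,(20,120,80),(32,255,255),4): print("yel",c.mean(0).round(),cast(im,[c.mean(0)],60).round())
    for c in blobs(im,(60,60,20),(85,255,255),40): print("green",c.mean(0).round(),rect(cast(im,c,96)))
E
```

```text
side
tile1 [  8 139 156]
tile2 [  8 123 155]
tile3 [  8 151 155]
rib [ 12 151 130]
tin [69 85 84]
blue [110 167 125]
oran [10 30 51]
yel [ 24 184 193]
red [118.  82.] [1278.4 -435.1 1270.   656.9   88.5] [1196.  -342.8 1153.9  596.9   88.5]
red [541.  38.] [ 1.0000e+00 -1.0709e+03  7.2210e+02  6.8970e+02  0.0000e+00] [  35.3 -920.4  656.2  626.7    0. ]
red [48. 43.] [1728.6 -576.6  683.3  230.5  -89.8] [1605.  -471.3  620.9  209.4  -89.8]
red [27. 14.] [1962.9 -658.6  379.8  302.1  -76.4] [1817.9 -545.9  345.1  274.5  -76.4]
red [309. 303.] [517.4 192.3 121.9  38.2  -4. ] [504.5 227.4 110.8  34.7  -4. ]
red [376. 218.] [429.5 -51.1  95.4  67.9   5.5] [424.7   6.2  86.7  61.7   5.5]
red [385. 178.] [ 431.6 -183.9  106.3   83.9  -83.7] [ 426.6 -114.5   96.6   76.2  -83.7]
red [189. 226.] [829.8  78.4 100.8  67.6 -45.8] [788.4 123.9  91.6  61.4 -45.8]
red [275. 196.] [677.5 -57.4  99.9  65.2 -16.1] [ 6.50e+02  4.00e-01  9.07e+01  5.93e+01 -1.61e+01]
red [291. 159.] [ 678.8 -188.7   96.    70.     5.8] [ 651.2 -118.9   87.2   63.6    5.8]
red [477.  72.] [ 231.6 -728.7   97.3   58.2  -8
[... 1265 characters left out ...]
[-842.9  450.2  261.5   80.6   -7.5]
red [410. 203.] [452.1 219.9 129.8  31.9  -4.1] [515.4 220.2 120.7  29.6  -4.1]
red [326. 176.] [436.9 -56.5 102.7  60.3   5.5] [501.2 -36.6  95.4  56.    5.5]
red [146.   4.] [ -436.5 -1291.6   160.3   102.6    41. ] [ -310.4 -1184.5   149.     95.4    41. ]
red [189.  94.] [ 185.2 -690.5   82.    42.9   56.9] [ 267.3 -625.8   76.2   39.9   56.9]
red [347. 219.] [577.8  60.8  33.5  32.7  19.5] [632.1  72.3  31.2  30.4  19.5]
blue [210. 175.] [ 557.7 -393.1  229.5  172.2   -4.8] [ 582.8 -373.5  222.2  166.7   -4.8]
yel [582.  14.] [[-951.  765.   60.]]
green [482.   7.] [-783.2  306.5  200.1   89.6   -2.8]
green [377. 187.] [503.6 118.8  47.6  45.9  52.2]
```

```bash
cat >> h.py <<'E'
def plan(x,y,z,yaw=None,quiet=False):
    """print tool-axis turn (deg about z) needed and then the shift in m, from the present pose; yaw mod 180 free"""
    s=ctrl.read_state(); p=np.array(s["eef_pos"]); y0=np.degrees(s["tool_rot"][2])
    if yaw is None: yaw=y0
    d=(yaw-y0+180)%360-180
    a=np.radians(y0+d); w=np.array([x,y,z])-p
    t=np.array([w[0]*np.cos(a)+w[1]*np.sin(a), w[0]*np.sin(a)-w[1]*np.cos(a), -w[2]])
    print("pos",p.round(1),"rot",np.degrees(s["tool_rot"]).round(1),"w",round(s["width"],1),"F",np.round(s["force"],1),"t",round(s["clock"],1))
    print(" turn z deg",round(-d,1),"then shift mm",t.round(1),"rows@35:",int(np.ceil(np.linalg.norm(t)/35)))
E
python3 -m handwheel '[[[0,0,-6.4],[0,0,-0.033],0],[[0,0,-6.4],[0,0,-0.033],0],[[0,0,-6.4],[0,0,-0.033],0]]'
python3 -m handwheel '[[[0,0,0],[-0.0217,-0.0277,0],0],[[0,0,0],[-0.0217,-0.0277,0],0],[[0,0,0],[-0.0217,-0.0277,0],0],[[0,0,0],[-0.0217,-0.0277,0],0],[[0,0,0],[-0.0217,-0.0277,0],0]]'
python3 -m handwheel '[[[0,0,0],[-0.0217,-0.0277,0],0],[[0,0,0],[-0.0217,-0.0277,0],0],[[0,0,0],[-0.0217,-0.0277,0],0],[[0,0,0],[-0.0217,-0.0277,0],0],[[0,0,0],[-0.0217,-0.0277,0],0]]'
python3 -m handwheel '[[[0,0,0],[-0.0217,-0.0277,0],0],[[0,0,0],[-0.0217,-0.0277,0],0],[[0,0,0],[-0.0217,-0.0277,0],0],[[0,0,0],[-0.0217,-0.0277,0],0],[[0,0,0],[0,0,0],0]]'
python3 - <<'E'
from h import *
plan(508,223,90,176)
im=grab("wrist","w1"); print(np.round(im["T_tool_cam"],3).tolist(),im["fx"],im["cx"],im["cy"])
E
```

```text
clock: 0.45
eef_pos: [253.4, 598.0, 330.8]
tool_rot: [-3.14, -0.0, 3.081]
force: [0.9, 0.8, 0.8]
width: 85.7
gripper_force: 0.0
clock: 0.87
eef_pos: [353.4, 451.5, 330.2]
tool_rot: [-3.141, -0.0, 3.076]
force: [0.4, 0.8, -0.1]
width: 85.2
gripper_force: 0.0
clock: 1.28
eef_pos: [452.5, 306.2, 330.3]
tool_rot: [3.142, -0.0, 3.076]
force: [-0.3, 0.3, -0.5]
width: 85.8
gripper_force: 0.0
clock: 1.7
eef_pos: [535.5, 182.7, 330.2]
tool_rot: [-3.136, 0.003, 3.064]
force: [0.2, -0.9, 1.0]
width: 85.4
gripper_force: 0.0
pos [535.5 182.7 330.2] rot [-179.7    0.2  175.6] w 85.4 F [ 0.2 -0.9  1. ] t 1.7
 turn z deg -0.4 then shift mm [ 30.3  38.3 240.2] rows@35: 8
[[-0.001, 0.947, 0.321, 82.013], [1.0, 0.001, 0.001, -0.517], [0.0, 0.321, -0.947, -142.57], [0.0, 0.0, 0.0, 1.0]] 348.22775795722634 316.51516244338393 201.06087367643678
```

View pics/w1.png

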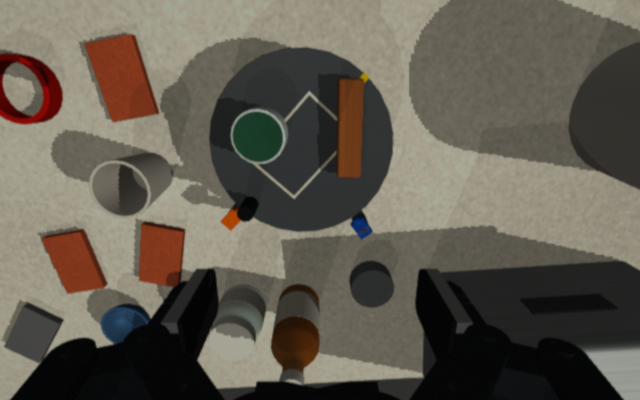

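The wrist view shows the wheel (302,139), the rib (350,128), the tin (259,136), the handle (248,208) beside the orange pointer (232,217), and the blue pointer (361,225). Candidates for the tiles:
- Terracotta: (122,77), (73,260) and (162,253). I choose these three.
- Grey look-alike (33,332) and red tape roll (25,88): neither is a tile.
- The rib (350,128) is brown but narrow and on the wheel, so it isn't a tile either.

```bash
python3 - <<'E'
from h import *
im=grab("wrist")
for c in blobs(im,(0,110,60),(14,255,255),150): print("red",c.mean(0).round(),"z12",rect(cast(im,c,12)),"z80",rect(cast(im,c,80)))
for c in blobs(im,(55,80,20),(90,255,255),150): 
    P=cast(im,c,96);print("green",c.mean(0).round(),P[:,:2].mean(0).round(1),rect(P))
W=[c for c in blobs(im,(0,0,30),(179,70,75),5000)][:2]
for c in W:
    print("dark",c.mean(0),c.min(0),c.max(0))
c=[c for c in W if abs(c.mean(0)[0]-302)<40][0]
h=cv2.convexHull(c)[:,0,:]
P=cast(im,h,60)[:,:2]; 
# robust circle r=110 fit
from scipy.optimize import least_squares
r=least_squares(lambda q:np.hypot(*(P-q).T)-110,P.mean(0),loss='soft_l1',f_scale=2); C=r.x; print("wheel",C.round(1),"res",np.abs(r.fun).mean().round(2))
for nm,lo,hi in [("blue",(105,120,40),(125,255,255)),("orange",(5,170,90),(14,255,255)),("yel",(18,140,100),(34,255,255))]:
    for c in blobs(im,lo,hi,8,(190,50,420,250)):
        Q=cast(im,c,60)[:,:2]; d=np.hypot(*(Q-C).T); i=d.argmin(); q=Q.mean(0)-C
        print(nm,c.mean(0).round(),"rmin",d.min().round(1),"rmax",d.max().round(1),"ang",np.degrees(np.arctan2(q[1],q[0])).round(1))
hd=cast(im,[[248,208]],90)[0,:2];print("handle~",hd.round(),np.hypot(*(hd-C)).round(),np.degrees(np.arctan2(*(hd-C)[::-1])).round(1))
E
```

```text
red [118.  79.] z12 [430.8 -55.6  95.5  63.9   5.5] z80 [433.9 -18.9  81.4  54.5   5.5]
red [ 70. 263.] z12 [ 679.4 -193.3   98.    67.6    5.5] z80 [ 645.7 -136.4   83.5   57.6    5.5]
red [157. 256.] z12 [678.2 -62.6  99.9  62.4 -16.1] z80 [644.7 -24.9  85.2  53.2 -16.1]
red [346. 131.] z12 [516.7 224.5 127.   32.5  -4. ] z80 [507.1 219.8 108.3  27.7  -4. ]
red [26. 92.] z12 [ 439.1 -173.4   87.8   71.3  -20.6] z80 [ 440.9 -119.4   74.8   60.8  -20.6]
red [304. 347.] z12 [861.4 137.9 103.9  37.1 -17. ] z80 [800.9 146.   88.5  31.6 -17. ]
red [228. 221.] z12 [627.6  51.8  32.2  20.9 -47.5] z80 [601.6  72.6  27.4  17.8 -47.5]
green [253. 139.] [503.9 119. ] [504.2 119.   51.8  51.5  85.7]
dark [299.48505304 144.74927676] [205  51] [387 232]
dark [492.07129964 324.59747292] [345 263] [639 399]
wheel [526.  161.8] res 1.79
blue [357. 229.] rmin 111.6 rmax 141.3 ang 32.5
orange [346. 131.] rmin 45.9 rmax 103.1 ang 106.6
orange [227. 221.] rmin 114.2 rmax 140.1 ang -49.1
yel [360.  80.] rmin 103.8 rmax 111.4 ang 133.3
handle~ [584. 101.] 84.0 -46.4
```

```bash
python3 - <<'E'
from h import *
plan(507,220,62,176)
E
```

```text
pos [531.9 189.8 330. ] rot [-180.   -0.  176.] w 85.4 F [-0.4  0.7  0.1] t 1.8
 turn z deg 0.0 then shift mm [ 26.9  28.4 268. ] rows@35: 8
```

```bash
python3 -m handwheel '[[[0,0,0],[0.0067,0.0071,0.035],0],[[0,0,0],[0.0067,0.0071,0.035],0],[[0,0,0],[0.0067,0.0071,0.035],0],[[0,0,0],[0.0067,0.0071,0.035],0]]'
python3 -m handwheel '[[[0,0,0],[0,0,0],0],[[0,0,0],[0,0,0],0],[[0,0,0],[0,0,0],0]]' >/dev/null
cat >> h.py <<'E'
from scipy.optimize import least_squares
def wheel(im):
    uv=proj(im,[[526,162,60]])[0]
    best=[c for c in blobs(im,(0,0,25),(179,70,75),3000)]
    c=min(best,key=lambda c:np.hypot(*(c.mean(0)-uv)))
    P=cast(im,cv2.convexHull(c)[:,0,:],60)[:,:2]
    u=cast(im,cv2.convexHull(c)[:,0,:],60)
    r=least_squares(lambda q:np.hypot(*(P-q).T)-110,[526,162],loss='soft_l1',f_scale=2)
    C=r.x;print("wheel",C.round(1),"res",np.abs(r.fun).mean().round(2))
    for nm,lo,hi in [("blue",(105,120,40),(125,255,255)),("orange",(5,170,90),(14,255,255)),("yel",(18,140,100),(34,255,255))]:
        for c in blobs(im,lo,hi,8):
            Q=cast(im,c,60)[:,:2]; d=np.hypot(*(Q-C).T)
            if d.max()>160 or d.min()<40: continue
            q=Q.mean(0)-C
            print(nm,"rmin",d.min().round(1),"rmax",d.max().round(1),"ang",np.degrees(np.arctan2(q[1],q[0])).round(1))
    return C
E
python3 - <<'E'
from h import *
im=grab("wrist"); wheel(im)
for c in blobs(im,(0,110,60),(14,255,255),150): print("red",c.mean(0).round(),"z80",rect(cast(im,c,80)))
for c in blobs(im,(55,80,20),(90,255,255),150): print("green",rect(cast(im,c,96)))
plan(507,220,62,176)
E
```

```text
clock: 2.13
eef_pos: [505.0, 223.9, 189.2]
tool_rot: [3.14, 0.0, 3.078]
force: [0.8, -0.2, -0.4]
width: 85.2
gripper_force: 0.0
wheel [556.7 246.6] res 14.25
blue rmin 61.2 rmax 94.5 ang -11.6
yel rmin 98.5 rmax 109.8 ang -176.3
red [314. 189.] z80 [506.1 220.2 108.3  27.3  -4.2]
red [ 19. 112.] z80 [435.2  22.5  85.4  41.7 -20.1]
red [ 74. 323.] z80 [615.7   2.2  64.9  51.5 -15.7]
red [151. 303.] z80 [594.9  76.7  25.8  13.4 -48.6]
green [504.  119.   52.9  51.7  86.2]
pos [508.2 222.3 192.6] rot [179.9   0.2 176.2] w 85.2 F [ 0.4 -0.4 -0.3] t 2.4
 turn z deg 0.2 then shift mm [  1.   -2.4 130.6] rows@35: 4
```

```bash
python3 -m handwheel '[[[0,0,0],[0.001,-0.001,0.035],0],[[0,0,0],[0.001,-0.001,0.035],0],[[0,0,0],[0,0,0.03],0],[[0,0,0],[0,0,0.018],0],[[0,0,0],[0,0,0.01],0]]'
python3 -m handwheel '[[[0,0,0],[0,0,0],0],[[0,0,0],[0,0,0],1],[[0,0,0],[0,0,0],1],[[0,0,0],[0,0,0],1],[[0,0,0],[0,0,0],1]]'
python3 -m handwheel '[[[0,0,0],[0,0,0],1],[[0,0,0],[0,0,0],1],[[0,0,0],[0,0,0],1],[[0,0,0],[0,0,0],1],[[0,0,0],[0,0,0],1]]'
python3 -m handwheel '[[[0,0,0],[0,0,-0.01],1],[[0,0,0],[0,0,-0.02],1],[[0,0,0],[0,0,-0.035],1],[[0,0,0],[0,0,-0.035],1],[[0,0,0],[0,0,-0.035],1]]'
```

```text
clock: 2.85
eef_pos: [505.2, 219.5, 62.0]
tool_rot: [3.141, 0.001, 3.075]
force: [-0.0, -0.2, 0.6]
width: 85.2
gripper_force: 0.0
clock: 3.27
eef_pos: [505.2, 220.3, 63.7]
tool_rot: [3.14, 0.002, 3.076]
force: [0.2, -0.1, 0.2]
width: 38.9
gripper_force: 0.0
clock: 3.68
eef_pos: [505.0, 220.2, 63.6]
tool_rot: [3.141, 0.002, 3.076]
force: [-0.7, 0.0, 6.3]
width: 27.1
gripper_force: 60.2
clock: 4.1
eef_pos: [503.7, 219.6, 199.3]
tool_rot: [-3.141, -0.0, 3.076]
force: [0.5, 0.2, -0.3]
width: 26.3
gripper_force: 59.4
```

```bash
python3 -m handwheel '[[[0,0,0],[-0.005,-0.034,0],1],[[0,0,0],[-0.005,-0.034,0],1],[[0,0,0],[-0.005,-0.034,0],1],[[0,0,0],[-0.005,-0.034,0],1],[[0,0,0],[-0.005,-0.034,0],1]]' >/dev/null
python3 -m handwheel '[[[0,0,0],[-0.005,-0.034,0],1],[[0,0,0],[-0.005,-0.034,0],1],[[0,0,0],[-0.005,-0.034,0],1],[[0,0,0],[-0.005,-0.034,0],1],[[0,0,0],[-0.005,-0.034,0],1]]' >/dev/null
python3 -m handwheel '[[[0,0,0],[-0.005,-0.034,0],1],[[0,0,0],[-0.005,-0.034,0],1],[[0,0,0],[-0.005,-0.034,0],1],[[0,0,0],[-0.005,-0.034,0],1],[[0,0,0],[-0.005,-0.034,0],1]]' >/dev/null
python3 -m handwheel '[[[0,0,0],[-0.005,-0.034,0],1],[[0,0,0],[-0.005,-0.034,0],1],[[0,0,0],[0,0,0],1],[[0,0,0],[0,0,0],1],[[0,0,0],[0,0,0],1]]'
python3 - <<'E'
from h import *
im=grab("wrist","w2")
for c in blobs(im,(105,120,20),(125,255,255),1500): print("blue",c.min(0),c.max(0),rect(cast(im,c,30)),rect(cast(im,c,0)))
plan(551,-362,80,175.1)
E
```

```text
clock: 5.77
eef_pos: [550.9, -361.7, 197.4]
tool_rot: [3.14, -0.0, 3.076]
force: [-0.6, 0.5, -0.9]
width: 26.9
gripper_force: 59.4
blue [174  43] [367 278] [ 545.2 -401.8  218.   158.3   -5. ] [ 552.6 -406.2  239.1  173.7   -5. ]
pos [ 551.3 -360.8  197.5] rot [179.9  -0.  176.3] w 26.4 F [0.3 0.5 0. ] t 5.8
 turn z deg 1.2 then shift mm [  0.2  -1.3 117.5] rows@35: 4
```

View pics/w2.png

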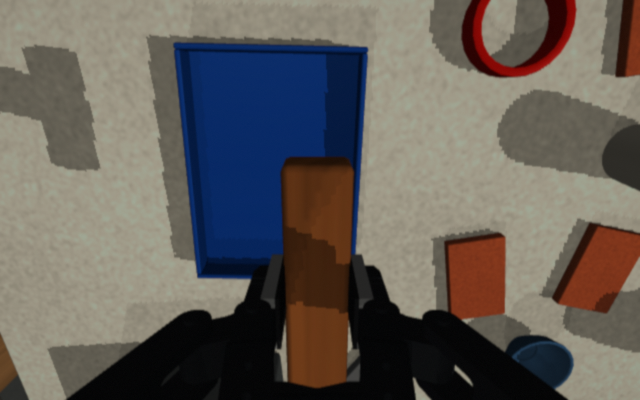

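```bash
python3 -m handwheel '[[[0,0,1.2],[0.003,-0.006,0.036],1],[[0,0,0],[0,0,0.036],1],[[0,0,0],[0,0,0.036],1],[[0,0,0],[0,0,0.036],1],[[0,0,0],[0,0,0.025],1]]'
python3 -m handwheel '[[[0,0,0],[0,0,0.012],1],[[0,0,0],[0,0,0.006],1],[[0,0,0],[0,0,0],1],[[0,0,0],[0,0,0],1],[[0,0,0],[0,0,0],1]]'
python3 -m handwheel '[[[0,0,0],[0,0,0],0.5],[[0,0,0],[0,0,0],0.5],[[0,0,0],[0,0,0],0.5],[[0,0,0],[0,0,0],0.5],[[0,0,0],[0,0,0],0.5]]'
python3 -m handwheel '[[[0,0,0],[0,0,-0.02],0.5],[[0,0,0],[0,0,-0.035],0.5],[[0,0,0],[0,0,-0.035],0.4],[[0,0,0],[0,0,-0.04],0],[[0,0,0],[0,0,-0.04],0]]'
python3 - <<'E'
from h import *
im=grab("wrist"); 
for c in blobs(im,(0,110,60),(14,255,255),800): print("red",c.mean(0).round(),"z25",rect(cast(im,c,25)),"z12",rect(cast(im,c,12)))
im=grab("side"); 
for c in blobs(im,(55,50,20),(90,255,255),50): print("green",c.mean(0),rect(cast(im,c,96)),rect(cast(im,c,36)))
plan(504,119,200,175)
E
```

```text
clock: 6.23
eef_pos: [547.0, -365.0, 25.6]
tool_rot: [3.139, -0.003, 3.058]
force: [-0.8, 0.4, -0.9]
width: 26.3
gripper_force: 59.4
clock: 6.65
eef_pos: [549.2, -368.8, 12.2]
tool_rot: [-3.14, 0.003, 3.055]
force: [-0.1, 0.8, -0.0]
width: 26.6
gripper_force: 59.4
clock: 7.07
eef_pos: [547.8, -368.4, 10.5]
tool_rot: [-3.141, 0.0, 3.055]
force: [-0.5, 0.1, 0.9]
width: 42.6
gripper_force: 0.0
clock: 7.48
eef_pos: [547.2, -368.0, 181.6]
tool_rot: [3.141, -0.001, 3.055]
force: [1.1, -1.3, -0.4]
width: 73.5
gripper_force: 0.0
red [494. 282.] z25 [ 670.3 -205.2   96.1   56.5    5.6] z12 [ 679.2 -198.4  100.3   58.9    5.6]
red [616. 279.] z25 [670.3 -77.5  93.   57.6 -16.3] z12 [679.2 -65.1  97.1  60.1 -16.3]
red [316. 180.] z25 [ 549.9 -369.6  106.2   26.6   -5.2] z12 [ 553.6 -370.   110.8   27.8   -5.2]
red [536.  41.] z25 [ 448.  -186.9   83.3   54.3   85. ] z12 [ 447.2 -179.3   86.9   56.7   85. ]
green [324.55714286 249.92857143] [503.1 121.7  50.9  50.5  15.1] [514.6  80.4  55.5  55.1  15.1]
green [600.44318182 258.16477273] [ 13.   -1.9 134.8  54.5 -50.1] [-20.  -54.4 147.1  59.4 -50.1]
pos [ 551.7 -371.2  188.1] rot [-179.6    0.7  175. ] w 85.0 F [ 0.1 -0.7  0.1] t 7.6
 turn z deg 0.0 then shift mm [ 90.3 484.1 -11.9] rows@35: 15
```

```bash
python3 -m handwheel '[[[0,0,6.9],[0,0,-0.005],0],[[0,0,6.9],[0,0,-0.005],0],[[0,0,6.9],[0,0,-0.005],0],[[0,0,6.9],[0,0,-0.005],0],[[0,0,6.9],[0,0,0],0]]' >/dev/null
python3 -m handwheel '[[[0,0,6.9],[0,0,0],0],[[0,0,6.9],[0,0,0],0],[[0,0,6.9],[0,0,0],0],[[0,0,6.9],[0,0,0],0],[[0,0,6.9],[0,0,0],0]]' >/dev/null
python3 -m handwheel '[[[0,0,6.9],[0,0,0],0],[[0,0,6.9],[0,0,0],0],[[0,0,6.9],[0,0,0],0],[[0,0,0],[0,0,0],0]]'
python3 -m handwheel '[[[0,0,0],[0.0344,-0.006,0],0],[[0,0,0],[0.0344,-0.006,0],0],[[0,0,0],[0.0344,-0.006,0],0],[[0,0,0],[0.0344,-0.006,0],0],[[0,0,0],[0.0344,-0.006,0],0]]' >/dev/null
python3 -m handwheel '[[[0,0,0],[0.0344,-0.006,0],0],[[0,0,0],[0.0344,-0.006,0],0],[[0,0,0],[0.0344,-0.006,0],0],[[0,0,0],[0.0344,-0.006,0],0],[[0,0,0],[0.0344,-0.006,0],0]]' >/dev/null
python3 -m handwheel '[[[0,0,0],[0.0344,-0.006,0],0],[[0,0,0],[0.0344,-0.006,0],0],[[0,0,0],[0.0344,-0.006,0],0],[[0,0,0],[0.0344,-0.006,0],0],[[0,0,0],[0,0,0],0]]' >/dev/null
python3 -m handwheel '[[[0,0,0],[0,0,0],0],[[0,0,0],[0,0,0],0]]'
python3 - <<'E'
from h import *
im=grab("wrist")
for c in blobs(im,(55,80,20),(90,255,255),300): print("green",c.mean(0),rect(cast(im,c,96)))
plan(504,119,66)
E
```

```text
clock: 8.75
eef_pos: [547.6, -368.0, 199.6]
tool_rot: [-3.14, 0.0, 1.487]
force: [-0.2, 0.5, -0.3]
width: 85.4
gripper_force: 0.0
clock: 10.17
eef_pos: [503.1, 118.1, 200.2]
tool_rot: [3.141, 0.001, 1.492]
force: [-0.8, -0.0, 0.3]
width: 85.3
gripper_force: 0.0
green [316.8814433  196.40721649] [504.  119.3  52.5  52.2  79.5]
pos [503.3 117.3 200.3] rot [180.    0.   85.3] w 85.4 F [ 0.5 -0.1 -0.6] t 10.2
 turn z deg -0.0 then shift mm [  1.8   0.6 134.3] rows@35: 4
```

Pick up the tin.

```bash
python3 -m handwheel '[[[0,0,0],[0.002,0.001,0.036],0],[[0,0,0],[0,0,0.036],0],[[0,0,0],[0,0,0.034],0],[[0,0,0],[0,0,0.02],0],[[0,0,0],[0,0,0.008],0]]'
python3 -m handwheel '[[[0,0,0],[0,0,0],1],[[0,0,0],[0,0,0],1],[[0,0,0],[0,0,0],1],[[0,0,0],[0,0,0],1],[[0,0,0],[0,0,0],1]]'
python3 -m handwheel '[[[0,0,0],[0,0,0],1],[[0,0,0],[0,0,0],1],[[0,0,0],[0,0,-0.01],1],[[0,0,0],[0,0,-0.03],1],[[0,0,0],[0,0,-0.035],1]]'
python3 -m handwheel '[[[0,0,0],[0,0,-0.035],1],[[0,0,0],[0,0,-0.024],1],[[0,0,0],[0,0,0],1],[[0,0,0],[0,0,0],1]]'
python3 - <<'E'
from h import *
# local (0,-40) of tray
a=np.radians(-5);plan(545.2+40*np.sin(a),-401.8-40*np.cos(a),20,85)
E
```

```text
clock: 10.63
eef_pos: [502.7, 118.1, 63.6]
tool_rot: [-3.137, 0.002, 1.487]
force: [-0.9, 0.1, -0.0]
width: 85.3
gripper_force: 0.0
clock: 11.05
eef_pos: [505.5, 120.5, 67.8]
tool_rot: [3.139, -0.001, 1.489]
force: [0.3, -0.9, 4.6]
width: 58.1
gripper_force: 64.3
clock: 11.47
eef_pos: [502.6, 120.3, 141.4]
tool_rot: [-3.137, 0.001, 1.489]
force: [1.3, 0.9, -1.3]
width: 58.4
gripper_force: 64.7
clock: 11.8
eef_pos: [505.0, 121.0, 202.1]
tool_rot: [3.139, -0.002, 1.49]
force: [0.1, 0.1, -1.1]
width: 58.5
gripper_force: 64.7
pos [505.  121.  202.1] rot [ 1.798e+02 -1.000e-01  8.540e+01] w 58.5 F [ 0.1  0.1 -1.1] t 11.8
 turn z deg 0.4 then shift mm [-557.3   85.7  182.1] rows@35: 17
```

```bash
python3 -m handwheel '[[[0,0,0.4],[-0.0347,0.0054,0],1],[[0,0,0],[-0.0347,0.0054,0],1],[[0,0,0],[-0.0347,0.0054,0],1],[[0,0,0],[-0.0347,0.0054,0],1],[[0,0,0],[-0.0347,0.0054,0],1]]' >/dev/null
python3 -m handwheel '[[[0,0,0],[-0.0347,0.0054,0],1],[[0,0,0],[-0.0347,0.0054,0],1],[[0,0,0],[-0.0347,0.0054,0],1],[[0,0,0],[-0.0347,0.0054,0],1],[[0,0,0],[-0.0347,0.0054,0],1]]'
python3 -m handwheel '[[[0,0,0],[-0.0347,0.0054,0],1],[[0,0,0],[-0.0347,0.0054,0],1],[[0,0,0],[-0.0347,0.0054,0],1],[[0,0,0],[-0.0347,0.0054,0],1],[[0,0,0],[-0.0347,0.0054,0],1]]' >/dev/null
python3 -m handwheel '[[[0,0,0],[-0.0347,0.0054,0],1],[[0,0,0],[0,0,0],1],[[0,0,0],[0,0,0],1],[[0,0,0],[0,0,0],1]]'
python3 - <<'E'
from h import *
im=grab("wrist")
for c in blobs(im,(55,80,20),(90,255,255),300): print("green",c.mean(0),c.min(0),c.max(0))
for c in blobs(im,(0,110,60),(14,255,255),500): print("red",rect(cast(im,c,25)))
plan(541.7,-441.6,14,85)
E
```

```text
clock: 12.63
eef_pos: [526.5, -230.8, 198.7]
tool_rot: [-3.138, -0.001, 1.482]
force: [0.3, 0.9, -1.2]
width: 58.7
gripper_force: 46.6
clock: 13.38
eef_pos: [540.9, -438.8, 198.3]
tool_rot: [-3.139, -0.003, 1.482]
force: [-0.0, 1.0, -0.8]
width: 58.0
gripper_force: 66.9
green [316.63287671 304.43835616] [248 245] [385 363]
red [ 550.7 -369.8  108.    25.9   -5.1]
pos [ 541.6 -438.1  198.7] rot [-179.9   -0.2   85. ] w 58.2 F [ 0.1  1.3 -0.6] t 13.4
 turn z deg -0.0 then shift mm [ -3.5   0.4 184.7] rows@35: 6
```

```bash
python3 -m handwheel '[[[0,0,0],[-0.002,0,0.036],1],[[0,0,0],[0,0,0.036],1],[[0,0,0],[0,0,0.036],1],[[0,0,0],[0,0,0.036],1],[[0,0,0],[0,0,0.026],1]]'
python3 -m handwheel '[[[0,0,0],[0,0,0.008],1],[[0,0,0],[0,0,0.003],1],[[0,0,0],[0,0,0.002],1],[[0,0,0],[0,0,0],1],[[0,0,0],[0,0,0],1]]'
python3 -m handwheel '[[[0,0,0],[0,0,0],0.1],[[0,0,0],[0,0,0],0.1],[[0,0,0],[0,0,0],0.1],[[0,0,0],[0,0,0],0.1],[[0,0,0],[0,0,0],0.1]]'
python3 -m handwheel '[[[0,0,0],[0,0,-0.015],0.1],[[0,0,0],[0,0,-0.03],0.1],[[0,0,0],[0,0,-0.035],0],[[0,0,0],[0,0,-0.04],0],[[0,0,0],[0,0,-0.04],0]]'
python3 -m handwheel '[[[0,0,0],[0,0,-0.03],0],[[0,0,0],[0,0,0],0],[[0,0,0],[0,0,0],0]]'
python3 - <<'E'
from h import *
im=grab("wrist")
for c in blobs(im,(55,80,20),(90,255,255),300): print("green",c.mean(0),rect(cast(im,c,41)))
for c in blobs(im,(0,110,60),(14,255,255),500): print("red",rect(cast(im,c,25)))
plan(585,97,200,85)
E
```

```text
clock: 13.85
eef_pos: [541.1, -438.2, 26.8]
tool_rot: [-3.139, -0.004, 1.485]
force: [-0.1, 0.9, -1.3]
width: 58.4
gripper_force: 67.0
clock: 14.27
eef_pos: [542.7, -443.0, 19.5]
tool_rot: [3.139, 0.002, 1.483]
force: [0.3, -0.1, 0.4]
width: 58.2
gripper_force: 67.0
clock: 14.68
eef_pos: [541.5, -442.3, 17.6]
tool_rot: [3.141, 0.0, 1.482]
force: [0.1, 0.5, 0.4]
width: 76.5
gripper_force: 0.0
clock: 15.1
eef_pos: [540.9, -442.1, 179.8]
tool_rot: [-3.141, 0.0, 1.482]
force: [1.6, -0.7, 0.8]
width: 85.2
gripper_force: 0.0
clock: 15.35
eef_pos: [542.3, -443.4, 211.1]
tool_rot: [3.137, 0.003, 1.482]
force: [-0.4, -0.1, -0.1]
width: 85.4
gripper_force: 0.0
green [315.63461538 175.53205128] [ 543.2 -444.    51.9   51.7   -6.6]
red [ 551.  -369.3  107.4   25.8   -5.1]
pos [ 541.5 -442.2  208.7] rot [179.9   0.   84.9] w 85.5 F [-0.7 -0.1 -0.7] t 15.4
 turn z deg -0.1 then shift mm [540.9  -3.7   8.7] rows@35: 16
```

```bash
python3 -m handwheel '[[[0,0,0],[0.0348,0,-0.007],0],[[0,0,0],[0.0348,0,-0.007],0],[[0,0,0],[0.0348,0,-0.007],0],[[0,0,0],[0.0348,0,-0.007],0],[[0,0,0],[0.0348,0,-0.007],0]]' >/dev/null
python3 -m handwheel '[[[0,0,0],[0.0348,0,-0.007],0],[[0,0,0],[0.0348,0,-0.007],0],[[0,0,0],[0.0348,0,-0.007],0],[[0,0,0],[0.0348,0,-0.007],0],[[0,0,0],[0.0348,0,-0.007],0]]' >/dev/null
python3 -m handwheel '[[[0,0,0],[0.0348,0,-0.007],0],[[0,0,0],[0.0348,0,-0.007],0],[[0,0,0],[0.0348,0,-0.007],0],[[0,0,0],[0.0348,0,-0.007],0],[[0,0,0],[0.0348,0,-0.007],0]]' >/dev/null
python3 -m handwheel '[[[0,0,0],[0.0348,0,-0.007],0],[[0,0,0],[0.0348,0,-0.007],0],[[0,0,0],[0,0,0],0],[[0,0,0],[0,0,0],0],[[0,0,0],[0,0,0],0]]'
python3 - <<'E'
from h import *
plan(0,0,0)
im=grab("wrist","w3"); wheel(im)
E
```

```text
clock: 17.07
eef_pos: [592.9, 146.4, 325.0]
tool_rot: [-3.139, 0.002, 1.482]
force: [-0.1, -0.8, -0.8]
width: 85.3
gripper_force: 0.0
pos [592.9 146.4 325. ] rot [-1.799e+02  1.000e-01  8.490e+01] w 85.3 F [-0.1 -0.8 -0.8] t 17.1
 turn z deg -0.0 then shift mm [-198.3 -577.6  325. ] rows@35: 20
wheel [526.5 161.9] res 1.19
blue rmin 112.5 rmax 140.6 ang 32.4
orange rmin 112.0 rmax 139.2 ang -48.4
yel rmin 77.7 rmax 111.5 ang 133.5
```

View pics/w3.png

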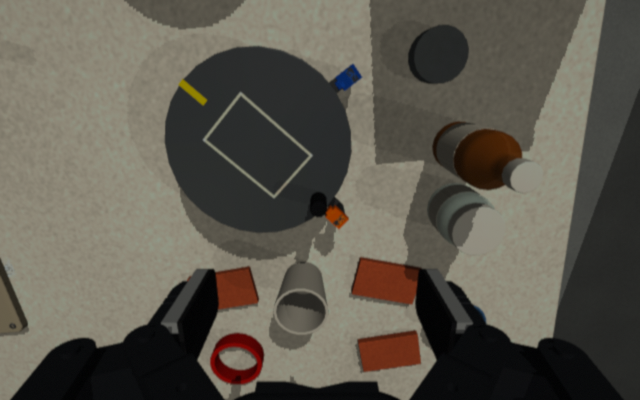

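```bash
python3 -m handwheel '[[[0,0,-6.94],[0,0,0.01],0],[[0,0,-6.94],[0,0,0.01],0],[[0,0,-6.94],[0,0,0.01],0],[[0,0,-6.94],[0,0,0.01],0],[[0,0,-6.94],[0,0,0.01],0]]' >/dev/null
python3 -m handwheel '[[[0,0,-6.94],[0,0,0.01],0],[[0,0,-6.94],[0,0,0.01],0],[[0,0,0],[-0.019,-0.0188,0],0],[[0,0,0],[-0.0189,-0.0188,0],0],[[0,0,0],[0,0,0.035],0]]' 
python3 -m handwheel '[[[0,0,0],[0,0,0.035],0],[[0,0,0],[0,0,0],0],[[0,0,0],[0,0,0],0],[[0,0,0],[0,0,0],0]]'
python3 - <<'E'
from h import *
plan(591.7,93,72,133.5)
im=grab("wrist","w4"); print(proj(im,[[591.7,93,100]]))
E
```

```text
clock: 17.95
eef_pos: [596.8, 84.1, 226.7]
tool_rot: [3.135, 0.011, 2.32]
force: [1.4, -1.1, 0.4]
width: 85.1
gripper_force: 0.0
clock: 18.28
eef_pos: [593.3, 93.0, 187.5]
tool_rot: [3.141, 0.001, 2.329]
force: [-0.5, -0.4, -0.2]
width: 85.2
gripper_force: 0.0
pos [593.3  93.  187.5] rot [1.800e+02 1.000e-01 1.335e+02] w 85.2 F [-0.5 -0.4 -0.2] t 18.3
 turn z deg -0.0 then shift mm [  1.1  -1.1 115.5] rows@35: 4
[[314.95574302 204.53156282]]
```

View pics/w4.png

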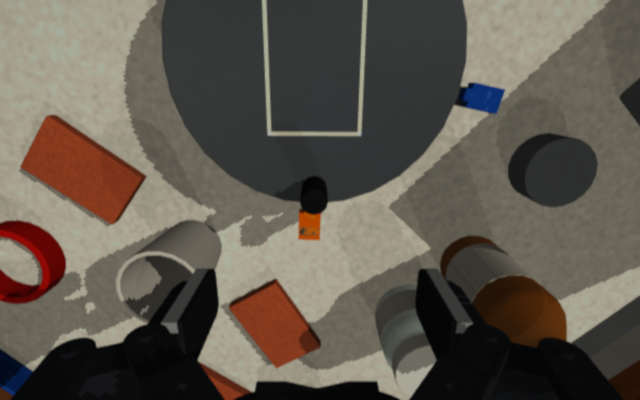

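```bash
python3 -m handwheel '[[[0,0,0],[0.001,-0.001,0.036],0],[[0,0,0],[0,0,0.036],0],[[0,0,0],[0,0,0.03],0],[[0,0,0],[0,0,0.014],0],[[0,0,0],[0,0,0],0]]'
python3 -m handwheel '[[[0,0,0],[0,0,0],1],[[0,0,0],[0,0,0],1],[[0,0,0],[0,0,0],1],[[0,0,0],[0,0,0],1],[[0,0,0],[0,0,0],1]]' >/dev/null
python3 -m handwheel '[[[0,0,0],[0,0,0],1],[[0,0,0],[0,0,0],1],[[0,0,0],[0,0,0],1],[[0,0,0],[0,0,0],1],[[0,0,0],[0,0,0],1]]'
```

```text
clock: 18.75
eef_pos: [590.0, 93.9, 68.8]
tool_rot: [-3.139, -0.002, 2.331]
force: [0.1, -0.2, 0.9]
width: 85.3
gripper_force: 0.0
clock: 19.58
eef_pos: [591.6, 93.8, 71.5]
tool_rot: [3.14, 0.001, 2.33]
force: [-2.0, -0.9, 6.0]
width: 18.2
gripper_force: 58.3
```

```bash
python3 -m handwheel '[[[0,0,3.38],[0,0,0],1],[[0,0,0],[0,-0.0112,0],1],[[0,0,6.76],[0,0,0],1],[[0,0,0],[0,-0.0112,0],1],[[0,0,6.76],[0,0,0],1]]'
python3 -m handwheel '[[[0,0,0],[0,-0.0112,0],1],[[0,0,6.76],[0,0,0],1],[[0,0,0],[0,-0.0112,0],1],[[0,0,6.76],[0,0,0],1],[[0,0,0],[0,-0.0112,0],1]]'
python3 -m handwheel '[[[0,0,3.38],[0,0,0],1],[[0,0,0],[0,0,0],1],[[0,0,0],[0,0,0],1]]'
python3 - <<'E'
from h import *
plan(526.3+95*np.cos(np.radians(-46.5-33.8)),161.9+95*np.sin(np.radians(-46.5-33.8)),72,133.5-33.8)
E
```

```text
clock: 20.0
eef_pos: [573.2, 79.4, 71.6]
tool_rot: [3.14, 0.001, 2.034]
force: [-1.1, 0.4, 3.6]
width: 18.1
gripper_force: 61.0
clock: 20.42
eef_pos: [546.7, 68.4, 71.5]
tool_rot: [3.132, 0.003, 1.793]
force: [6.4, 0.3, -1.9]
width: 18.2
gripper_force: 60.9
clock: 20.67
eef_pos: [543.1, 67.6, 71.5]
tool_rot: [3.139, 0.002, 1.741]
force: [-0.4, -3.8, 7.0]
width: 18.4
gripper_force: 61.6
pos [543.1  67.6  71.5] rot [1.798e+02 1.000e-01 9.970e+01] w 18.4 F [-0.4 -3.8  7. ] t 20.7
 turn z deg 0.0 then shift mm [ 0.8 -0.7 -0.5] rows@35: 1
```

Works well; the remaining ten steps.

```bash
python3 -m handwheel '[[[0,0,3.38],[0,0,0],1],[[0,0,0],[0,-0.0112,0],1],[[0,0,6.76],[0,0,0],1],[[0,0,0],[0,-0.0112,0],1],[[0,0,6.76],[0,0,0],1]]' >/dev/null
python3 -m handwheel '[[[0,0,0],[0,-0.0112,0],1],[[0,0,6.76],[0,0,0],1],[[0,0,0],[0,-0.0112,0],1],[[0,0,6.76],[0,0,0],1],[[0,0,0],[0,-0.0112,0],1]]'
python3 -m handwheel '[[[0,0,6.76],[0,0,0],1],[[0,0,0],[0,-0.0112,0],1],[[0,0,6.76],[0,0,0],1],[[0,0,0],[0,-0.0112,0],1],[[0,0,6.76],[0,0,0],1]]' >/dev/null
python3 -m handwheel '[[[0,0,0],[0,-0.0112,0],1],[[0,0,6.76],[0,0,0],1],[[0,0,0],[0,-0.0112,0],1],[[0,0,6.76],[0,0,0],1],[[0,0,0],[0,-0.0112,0],1]]'
python3 -m handwheel '[[[0,0,3.38],[0,0,0],1],[[0,0,0],[0,0,0],1],[[0,0,0],[0,0,0],1]]'
python3 - <<'E'
from h import *
a=np.radians(-46.5-101.4)
plan(526.3+95*np.cos(a),161.9+95*np.sin(a),72,133.5-101.4)
for n in ["wrist","side"]:
  im=grab(n)
  try: wheel(im)
  except Exception as e: print(e)
  for c in blobs(im,(18,140,100),(34,255,255),8):
    q=cast(im,c,60)[:,:2]-[526.3,161.9]; print(n,"yel",np.hypot(*q.T).max().round(),np.degrees(np.arctan2(*q.mean(0)[::-1])).round(1))
  for c in blobs(im,(105,120,40),(125,255,255),20):
    q=cast(im,c,60)[:,:2]-[526.3,161.9]; print(n,"blue",np.hypot(*q.T).max().round(),np.degrees(np.arctan2(*q.mean(0)[::-1])).round(1))
E
```

```text
clock: 21.5
eef_pos: [491.4, 71.9, 71.5]
tool_rot: [3.131, 0.002, 1.201]
force: [7.4, -7.5, 2.6]
width: 18.2
gripper_force: 61.5
clock: 22.33
eef_pos: [446.0, 108.4, 71.4]
tool_rot: [3.137, -0.0, 0.611]
force: [8.4, -5.2, 2.3]
width: 18.0
gripper_force: 61.3
clock: 22.58
eef_pos: [443.3, 113.2, 71.4]
tool_rot: [-3.137, 0.001, 0.564]
force: [-6.3, -0.4, 18.7]
width: 18.3
gripper_force: 63.3
pos [443.3 113.2  71.4] rot [-1.798e+02  1.000e-01  3.230e+01] w 18.3 F [-6.3 -0.4 18.7] t 22.6
 turn z deg 0.2 then shift mm [ 1.2  2.9 -0.6] rows@35: 1
wheel [607.3 136.7] res 18.73
orange rmin 56.3 rmax 74.7 ang -96.5
yel rmin 64.7 rmax 66.8 ang -94.4
wrist yel 120.0 -50.1
wheel [818.7 406.5] res 11.63
side yel 109.0 34.1
side blue 534.0 -77.5
side blue 141.0 35.0
```

```bash
python3 -m handwheel '[[[0,0,0],[0,0,0],0.3],[[0,0,0],[0,0,0],0.3],[[0,0,0],[0,0,0],0.3],[[0,0,0],[0,0,0],0.3],[[0,0,0],[0,0,-0.02],0.3]]'
python3 -m handwheel '[[[0,0,0],[0,0,-0.035],0],[[0,0,0],[0,0,-0.036],0],[[0,0,0],[0,0,-0.036],0],[[0,0,0],[0,0,-0.036],0],[[0,0,0],[0,0,-0.036],0]]'
python3 -m handwheel '[[[0,0,0],[0,0,-0.036],0],[[0,0,0],[0,0,0],0],[[0,0,0],[0,0,0],0],[[0,0,0],[0,0,0],0]]' >/dev/null
python3 - <<'E'
from h import *
plan(526.3,161.9,300)
im=grab("wrist","w5"); wheel(im)
for nm,lo,hi in [("blue",(105,120,40),(125,255,255)),("yel",(18,140,100),(34,255,255))]:
  for c in blobs(im,lo,hi,8): 
    q=cast(im,c,60)[:,:2]-[526.3,161.9];print(nm,c.mean(0).round(),np.hypot(*q.T).min().round(),np.degrees(np.arctan2(*q.mean(0)[::-1])).round(1))
E
```

```text
clock: 23.1
eef_pos: [443.7, 112.1, 88.5]
tool_rot: [-3.14, 0.004, 0.561]
force: [-0.0, 0.1, 0.6]
width: 59.9
gripper_force: 0.0
clock: 23.52
eef_pos: [444.9, 111.8, 270.9]
tool_rot: [3.141, 0.001, 0.56]
force: [1.3, 0.7, -0.2]
width: 85.6
gripper_force: 0.0
pos [444.6 112.6 304.7] rot [-179.9    0.    32.2] w 85.5 F [-0.5  1.1 -0.1] t 23.9
 turn z deg -0.0 then shift mm [95.4  1.7  4.7] rows@35: 3
wheel [512.3 139.7] res 12.21
orange rmin 107.8 rmax 136.0 ang -37.0
blue [615. 299.] 418.0 -93.8
```

View pics/w5.png

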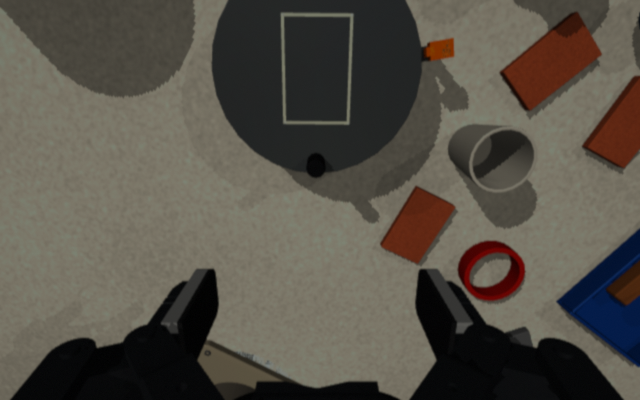

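```bash
python3 -m handwheel '[[[0,0,0],[0.036,0,0],0],[[0,0,0],[0.036,0,0],0],[[0,0,0],[0.036,0,0],0],[[0,0,0],[0,0,0],0],[[0,0,0],[0,0,0],0]]' >/dev/null
python3 -m handwheel '[[[0,0,0],[0,0,0],0],[[0,0,0],[0,0,0],0]]' >/dev/null
python3 - <<'E'
from h import *
plan(526.3,161.9,300)
im=grab("wrist","w6"); wheel(im)
for nm,lo,hi in [("blue",(105,120,40),(125,255,255)),("yel",(18,140,100),(34,255,255))]:
  for c in blobs(im,lo,hi,8): 
    q=cast(im,c,60)[:,:2]-[526.3,161.9];print(nm,c.mean(0).round(),np.hypot(*q.T).min().round(),np.degrees(np.arctan2(*q.mean(0)[::-1])).round(1))
# white outline
for c in blobs(im,(0,0,95),(40,90,255),200):
    r=rect(cast(im,c,60))
    if np.hypot(r[0]-526,r[1]-162)<20: print("outline",r)
for c in blobs(im,(0,110,60),(14,255,255),800): print("red",rect(cast(im,c,12)))
E
```

```text
pos [535.5 168.4 304.5] rot [-1.8e+02  1.0e-01  3.2e+01] w 85.2 F [-0.  -0.3 -0.3] t 24.5
 turn z deg -0.0 then shift mm [-11.2   0.6   4.5] rows@35: 1
wheel [525.9 161.7] res 3.21
blue rmin 113.7 rmax 133.8 ang 32.5
blue rmin 136.3 rmax 141.1 ang 32.2
orange rmin 112.3 rmax 140.3 ang -47.9
yel rmin 75.8 rmax 109.9 ang 32.5
blue [613. 342.] 410.0 -88.9
blue [628. 118.] 332.0 -48.4
blue [315.  52.] 113.0 32.5
blue [316.  36.] 136.0 32.2
blue [632.  91.] 341.0 -43.7
yel [316.  84.] 75.0 32.5
red [679.5 -62.   97.1  63.9 -16.1]
red [ 680.3 -192.6   95.6   68.2    5.9]
red [432.5 -55.   97.6  64.1   5.8]
```

```bash
python3 -m handwheel '[[[0,0,6.58],[0,0,0],0],[[0,0,6.58],[0,0,0],0],[[0,0,6.58],[0,0,0],0],[[0,0,6.58],[0,0,0],0],[[0,0,0],[-0.0179,0.0304,0.0],0]]' >/dev/null
python3 -m handwheel '[[[0,0,0],[-0.0179,0.0304,0.02],0],[[0,0,0],[-0.0179,0.0304,0.02],0],[[0,0,0],[-0.0179,0.0304,0.025],0],[[0,0,0],[-0.0179,0.0304,0.025],0],[[0,0,0],[-0.0179,0.0304,0.025],0]]' >/dev/null
python3 -m handwheel '[[[0,0,0],[-0.0179,0.0304,0.03],0.22],[[0,0,0],[0,0,0],0.22],[[0,0,0],[0,0,0],0.22],[[0,0,0],[0,0,0],0.22],[[0,0,0],[0,0,0],0.22]]'
python3 - <<'E'
from h import *
im=grab("wrist","w7")
for c in blobs(im,(0,110,60),(14,255,255),800):
    for z in (12,): print("red",c.mean(0).round(),rect(cast(im,c,z)))
plan(432.3,-55.5,20,5.7)
E
```

```text
clock: 25.78
eef_pos: [437.5, -47.0, 166.7]
tool_rot: [-3.141, -0.002, 0.103]
force: [1.1, -0.3, -0.3]
width: 66.5
gripper_force: 0.0
red [470. 197.] [ 430.8 -186.7   95.9   86.5   74.8]
red [327. 186.] [431.8 -57.8  95.8  59.6   5.6]
pos [437.6 -46.8 166.7] rot [-1.8e+02 -1.0e-01  6.0e+00] w 66.7 F [0.6 0.4 0.3] t 25.8
 turn z deg 0.3 then shift mm [ -6.1   8.1 146.7] rows@35: 5
```

View pics/w7.png

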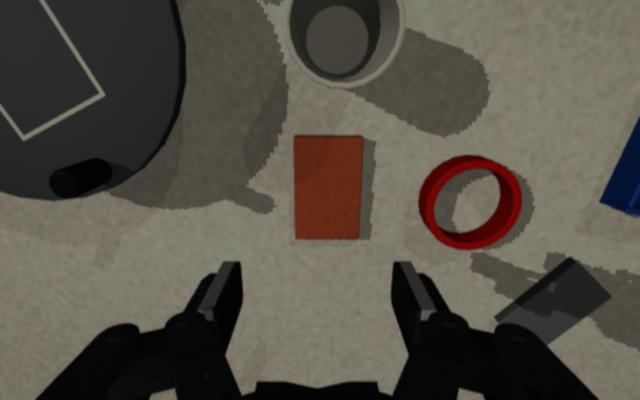

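```bash
python3 -m handwheel '[[[0,0,0.3],[-0.007,0.0104,0.036],0.22],[[0,0,0],[0,0,0.036],0.22],[[0,0,0],[0,0,0.036],0.22],[[0,0,0],[0,0,0.036],0.22],[[0,0,0],[0,0,0.016],0.22]]'
python3 -m handwheel '[[[0,0,0],[0,0,0],0.22],[[0,0,0],[0,0,0],0.22],[[0,0,0],[0,0,0.002],0.22],[[0,0,0],[0,0,0],0.22]]'
python3 -m handwheel '[[[0,0,0],[0,0,0.002],0.22],[[0,0,0],[0,0,0],0.22],[[0,0,0],[0,0,0],0.22]]'
python3 -m handwheel '[[[0,0,0],[0,0,0.002],0.22],[[0,0,0],[0,0,0],0.22],[[0,0,0],[0,0,0],0.22]]'
```

```text
clock: 26.25
eef_pos: [430.5, -57.8, 11.8]
tool_rot: [3.142, 0.003, 0.1]
force: [0.8, -0.9, 0.3]
width: 66.4
gripper_force: 0.0
clock: 26.58
eef_pos: [431.3, -60.0, 12.7]
tool_rot: [3.139, 0.0, 0.097]
force: [-0.5, 0.0, 0.7]
width: 66.6
gripper_force: 0.0
clock: 26.83
eef_pos: [430.7, -59.7, 10.2]
tool_rot: [3.14, 0.001, 0.097]
force: [-0.5, -0.5, -0.3]
width: 66.8
gripper_force: 0.0
clock: 27.08
eef_pos: [430.3, -59.9, 7.7]
tool_rot: [3.141, 0.002, 0.096]
force: [0.3, -0.2, 0.7]
width: 66.5
gripper_force: 0.0
```

```bash
for_none=1
python3 -m handwheel '[[[0,0,0],[0,-0.002,0.004],0.22],[[0,0,0],[0,0,0],0.22],[[0,0,0],[0,0,0],0.22]]'
python3 -m handwheel '[[[0,0,0],[0,0,0.002],0.22],[[0,0,0],[0,0,0],0.22],[[0,0,0],[0,0,0],0.22]]' | grep -E "eef|force"
python3 -m handwheel '[[[0,0,0],[0,0,0.002],0.22],[[0,0,0],[0,0,0],0.22],[[0,0,0],[0,0,0],0.22]]'| grep -E "eef|force"
python3 -m handwheel '[[[0,0,0],[0,0,0.0015],0.22],[[0,0,0],[0,0,0],0.22],[[0,0,0],[0,0,0],0.22]]'| grep -E "eef|force"
```

```text
clock: 27.33
eef_pos: [431.4, -57.9, 4.9]
tool_rot: [3.141, 0.005, 0.096]
force: [-0.6, -0.3, -0.0]
width: 66.5
gripper_force: 0.0
eef_pos: [431.8, -58.2, 3.5]
force: [0.3, -0.2, -0.7]
gripper_force: 0.0
eef_pos: [432.4, -58.2, 2.1]
force: [-0.5, -0.1, -0.2]
gripper_force: 0.0
eef_pos: [432.8, -58.3, 1.1]
force: [0.8, 0.4, 0.4]
gripper_force: 0.0
```

```bash

python3 -m handwheel '[[[0,0,0],[0,0,0.001],0.22],[[0,0,0],[0,0,0],1],[[0,0,0],[0,0,0],1],[[0,0,0],[0,0,0],1],[[0,0,0],[0,0,0],1]]'
python3 -m handwheel '[[[0,0,0],[0,0,0],1],[[0,0,0],[0,0,-0.005],1],[[0,0,0],[0,0,-0.015],1],[[0,0,0],[0,0,-0.03],1],[[0,0,0],[0,0,-0.03],1]]'
python3 -m handwheel '[[[0,0,0],[0,0,-0.03],1],[[0,0,0],[0,0,-0.03],1],[[0,0,0],[0,0,-0.03],1],[[0,0,0],[0,0,0],1],[[0,0,0],[0,0,0],1]]'
python3 - <<'E'
from h import *
plan(526.2,161.9,110,32.5)
im=grab("wrist","w8")
E
```

```text
clock: 28.5
eef_pos: [433.1, -58.2, 0.9]
tool_rot: [-3.141, 0.008, 0.096]
force: [-1.7, 0.4, 7.0]
width: 57.9
gripper_force: 63.1
clock: 28.92
eef_pos: [432.4, -58.2, 81.0]
tool_rot: [-3.141, 0.012, 0.095]
force: [1.2, 0.4, -2.2]
width: 58.0
gripper_force: 64.9
clock: 29.33
eef_pos: [435.1, -57.9, 171.5]
tool_rot: [-3.141, 0.006, 0.097]
force: [-0.8, 0.9, -1.6]
width: 57.5
gripper_force: 64.9
pos [435.1 -57.9 171.5] rot [-180.     0.3    5.6] w 57.5 F [-0.8  0.9 -1.6] t 29.3
 turn z deg -26.9 then shift mm [ 194.9 -136.4   61.5] rows@35: 8
```

View pics/w8.png

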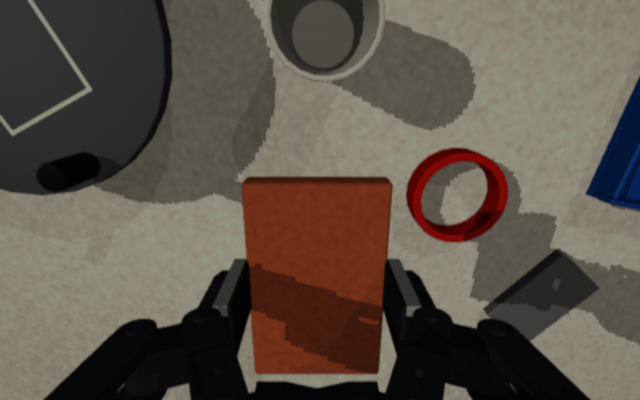

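```bash
python3 -m handwheel '[[[0,0,-6.73],[0,0,0],1],[[0,0,-6.73],[0,0,0],1],[[0,0,-6.73],[0,0,0],1],[[0,0,-6.73],[0,0,0],1],[[0,0,0],[0.0278,-0.0195,0],1]]' >/dev/null
python3 -m handwheel '[[[0,0,0],[0.0278,-0.0195,0],1],[[0,0,0],[0.0278,-0.0195,0],1],[[0,0,0],[0.0278,-0.0195,0],1],[[0,0,0],[0.0278,-0.0195,0],1],[[0,0,0],[0.0278,-0.0195,0],1]]' >/dev/null
python3 -m handwheel '[[[0,0,0],[0.0278,-0.0195,0],1],[[0,0,0],[0,0,0.03],1],[[0,0,0],[0,0,0.03],1],[[0,0,0],[0,0,0],1],[[0,0,0],[0,0,0],1]]'
python3 -m handwheel '[[[0,0,0],[0,0,0],1],[[0,0,0],[0,0,0],1]]' 
python3 - <<'E'
from h import *
plan(527.2,162.5,61,32.5)
E
```

```text
clock: 30.63
eef_pos: [522.7, 160.3, 107.4]
tool_rot: [-3.136, 0.014, 0.565]
force: [0.2, -0.7, 0.1]
width: 57.9
gripper_force: 65.2
clock: 30.8
eef_pos: [525.9, 160.7, 110.8]
tool_rot: [-3.138, 0.006, 0.565]
force: [-0.1, -0.1, -0.4]
width: 57.7
gripper_force: 65.2
pos [525.9 160.7 110.8] rot [-179.8    0.3   32.4] w 57.7 F [-0.1 -0.1 -0.4] t 30.8
 turn z deg -0.1 then shift mm [ 2.1 -0.8 49.8] rows@35: 2
```

```bash
python3 -m handwheel '[[[0,0.3,0],[0.002,-0.0008,0.02],1],[[0,0,0],[0,0,0.018],1],[[0,0,0],[0,0,0.006],1],[[0,0,0],[0,0,0],1],[[0,0,0],[0,0,0],1]]'
python3 - <<'E'
from h import *
plan(527.2,162.5,61,32.5)
E
```

```text
clock: 31.22
eef_pos: [526.6, 162.9, 66.5]
tool_rot: [-3.138, 0.001, 0.566]
force: [0.2, 0.2, -1.3]
width: 58.0
gripper_force: 65.2
pos [526.6 162.9  66.5] rot [-1.798e+02  1.000e-01  3.240e+01] w 58.0 F [ 0.2  0.2 -1.3] t 31.2
 turn z deg -0.1 then shift mm [0.3 0.6 5.5] rows@35: 1
```

```bash
python3 -m handwheel '[[[0,0,0],[0,0.0004,0.003],1],[[0,0,0],[0,0,0.001],1],[[0,0,0],[0,0,0.001],1],[[0,0,0],[0,0,0],1],[[0,0,0],[0,0,0],1]]'
python3 -m handwheel '[[[0,0,0],[0,0,0],0.22],[[0,0,0],[0,0,0],0.22],[[0,0,0],[0,0,0],0.22],[[0,0,0],[0,0,0],0.22],[[0,0,0],[0,0,-0.01],0.2]]'
python3 -m handwheel '[[[0,0,0],[0,0,-0.03],0.2],[[0,0,0],[0,0,-0.04],0],[[0,0,0],[0,0,-0.04],0],[[0,0,0],[0,0,-0.04],0],[[0,0,0],[0,0,-0.04],0]]'
python3 -m handwheel '[[[0,0,0],[0,0,-0.03],0],[[0,0,0],[0,0,0],0],[[0,0,0],[0,0,0],0],[[0,0,0],[0,0,0],0]]' >/dev/null
python3 - <<'E'
from h import *
plan(679.3,-63,120,-16.1)
im=grab("wrist")
for c in blobs(im,(0,110,60),(14,255,255),800):print(c.mean(0).round(),"z72",rect(cast(im,c,72)),"z12",rect(cast(im,c,12)))
wheel(im)
E
```

```text
clock: 31.63
eef_pos: [526.7, 162.9, 61.0]
tool_rot: [-3.138, 0.001, 0.566]
force: [0.1, -0.1, 1.4]
width: 57.9
gripper_force: 65.6
clock: 32.05
eef_pos: [524.9, 162.6, 69.5]
tool_rot: [-3.136, 0.005, 0.566]
force: [-0.1, -0.2, -0.1]
width: 68.4
gripper_force: 0.0
clock: 32.47
eef_pos: [526.4, 161.8, 263.1]
tool_rot: [-3.138, 0.002, 0.565]
force: [0.1, 1.1, -0.9]
width: 85.1
gripper_force: 0.0
pos [526.3 162.4 290.3] rot [-179.7    0.2   32.4] w 85.4 F [ 0.2 -1.  -0.9] t 32.8
 turn z deg 48.5 then shift mm [209.5 174.1 170.3] rows@35: 10
[317. 164.] z72 [525.5 161.3  96.1  60.   32.4] z12 [513.6 153.9 112.1  69.9  32.4]
[542. 146.] z72 [667.7 -23.7  83.   55.3 -15.7] z12 [679.4 -61.9  96.8  64.5 -15.7]
[613. 201.] z72 [ 668.5 -135.7   81.9   58.3    5.6] z12 [ 680.4 -192.5   95.5   68.     5.6]
wheel [525.9 162. ] res 2.54
blue rmin 112.7 rmax 141.2 ang 32.0
orange rmin 112.9 rmax 140.1 ang -48.4
yel rmin 76.1 rmax 109.1 ang 32.3
```

```bash
python3 -m handwheel '[[[0,0,6.93],[0,0,0],0],[[0,0,6.93],[0,0,0],0],[[0,0,6.93],[0,0,0],0],[[0,0,6.93],[0,0,0],0],[[0,0,6.93],[0,0,0],0]]' >/dev/null
python3 -m handwheel '[[[0,0,6.93],[0,0,0],0],[[0,0,6.93],[0,0,0],0],[[0,0,0],[0.0262,0.0218,0],0],[[0,0,0],[0.0262,0.0218,0],0],[[0,0,0],[0.0262,0.0218,0.01],0]]' >/dev/null
python3 -m handwheel '[[[0,0,0],[0.0262,0.0218,0.02],0],[[0,0,0],[0.0262,0.0218,0.02],0],[[0,0,0],[0.0262,0.0218,0.02],0],[[0,0,0],[0.0262,0.0218,0.025],0],[[0,0,0],[0.0262,0.0218,0.025],0.22]]' >/dev/null
python3 -m handwheel '[[[0,0,0],[0,0,0],0.22],[[0,0,0],[0,0,0],0.22],[[0,0,0],[0,0,0],0.22],[[0,0,0],[0,0,0],0.22]]'
python3 - <<'E'
from h import *
im=grab("wrist","w9")
for c in blobs(im,(0,110,60),(14,255,255),800): print("red",c.mean(0).round(),rect(cast(im,c,12)))
plan(679.3,-63,1,-16.1)
s=grab("side"); print("jar",cast(s,[217,215],45),"bowl",cast(s,[243,163],18),"mug",cast(s,[323,198],42))
E
```

```text
clock: 34.43
eef_pos: [679.0, -60.7, 170.1]
tool_rot: [-3.139, 0.005, -0.279]
force: [-0.4, 0.3, 0.8]
width: 67.0
gripper_force: 0.0
red [467. 132.] [ 681.9 -195.6   96.3   61.7    5.6]
red [320. 175.] [680.8 -64.6  95.6  59.5 -16.1]
pos [679.3 -60.5 170.6] rot [-179.9    0.2  -16. ] w 66.6 F [0.1 0.3 0.2] t 34.5
 turn z deg 0.1 then shift mm [  0.7   2.4 169.6] rows@35: 5
jar [[763.42061226  58.43932291  45.        ]] bowl [[ 787.32235837 -136.77686723   18.        ]] mug [[554.12812674 -52.22752245  42.        ]]
```

View pics/w9.png

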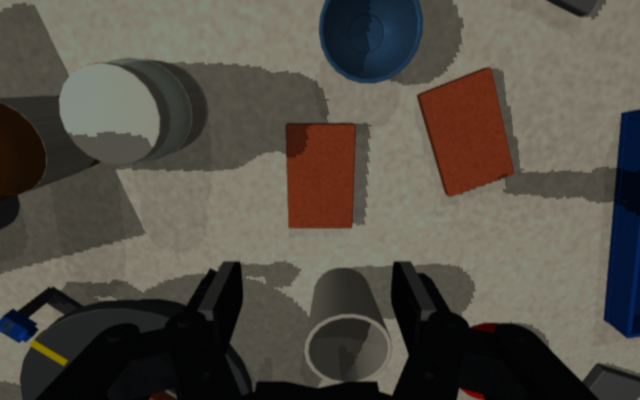

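```bash
python3 -m handwheel '[[[0,0.2,0],[0.0026,0.0035,0.03],0.22],[[0,0,0],[0,0,0.035],0.22],[[0,0,0],[0,0,0.035],0.22],[[0,0,0],[0,0,0.035],0.22],[[0,0,0],[0,0,0.03],0.22]]' >/dev/null
python3 -m handwheel '[[[0,0,0],[0,0,0],0.22],[[0,0,0],[0,0,0],0.22],[[0,0,0],[0,0,0],0.22],[[0,0,0],[0,0,0],0.22]]'
python3 - <<'E'
from h import *
plan(680.8,-64.6,0.5,-16.1)
E
```

```text
clock: 35.28
eef_pos: [682.5, -66.4, 8.2]
tool_rot: [-3.14, -0.004, -0.28]
force: [-0.8, -0.4, -0.5]
width: 66.7
gripper_force: 0.0
pos [682.5 -66.4   8.2] rot [-179.9   -0.2  -16. ] w 66.7 F [-0.8 -0.4 -0.5] t 35.3
 turn z deg 0.1 then shift mm [-2.1 -1.3  7.7] rows@35: 1
```

```bash
python3 -m handwheel '[[[0,0,0],[-0.001,-0.001,0.004],0.22],[[0,0,0],[-0.001,0,0.003],0.22],[[0,0,0],[0,0,0],0.22],[[0,0,0],[0,0,0],0.22],[[0,0,0],[0,0,0],0.22]]'
python3 -m handwheel '[[[0,0,0],[0,0,0],1],[[0,0,0],[0,0,0],1],[[0,0,0],[0,0,0],1],[[0,0,0],[0,0,0],1],[[0,0,0],[0,0,0],1]]'
python3 -m handwheel '[[[0,0,0],[0,0,-0.005],1],[[0,0,0],[0,0,-0.02],1],[[0,0,0],[0,0,-0.03],1],[[0,0,0],[0,0,-0.035],1],[[0,0,0],[0,0,-0.035],1]]'
python3 -m handwheel '[[[0,0,0],[0,0,-0.035],1],[[0,0,0],[0,0,-0.02],1],[[0,0,0],[0,0,0],1],[[0,0,0],[0,0,0],1]]'
python3 - <<'E'
from h import *
plan(525.9,161.9,110,32.4)
E
```

```text
clock: 35.7
eef_pos: [678.9, -64.6, -1.8]
tool_rot: [-3.14, 0.001, -0.281]
force: [-0.3, -1.1, 0.3]
width: 66.5
gripper_force: 0.0
clock: 36.12
eef_pos: [679.3, -64.8, -1.2]
tool_rot: [-3.14, 0.0, -0.281]
force: [-1.1, 0.5, 6.6]
width: 58.0
gripper_force: 65.1
clock: 36.53
eef_pos: [677.9, -64.5, 123.3]
tool_rot: [-3.141, 0.004, -0.281]
force: [0.9, 0.0, -1.8]
width: 58.2
gripper_force: 64.7
clock: 36.87
eef_pos: [679.2, -64.7, 178.8]
tool_rot: [-3.14, -0.0, -0.28]
force: [-0.2, -0.1, -1.4]
width: 57.8
gripper_force: 64.8
pos [679.2 -64.7 178.8] rot [-179.9   -0.   -16.1] w 57.8 F [-0.2 -0.1 -1.4] t 36.9
 turn z deg -48.5 then shift mm [  -8.  -273.5   68.8] rows@35: 9
```

```bash
python3 -m handwheel '[[[0,0,-6.93],[0,0,0],1],[[0,0,-6.93],[0,0,0],1],[[0,0,-6.93],[0,0,0],1],[[0,0,-6.93],[0,0,0],1],[[0,0,-6.93],[0,0,0],1]]' >/dev/null
python3 -m handwheel '[[[0,0,-6.93],[0,0,0],1],[[0,0,-6.93],[0,0,0],1],[[0,0,0],[-0.0012,-0.0342,0],1],[[0,0,0],[-0.0012,-0.0342,0],1],[[0,0,0],[-0.0012,-0.0342,0],1]]' >/dev/null
python3 -m handwheel '[[[0,0,0],[-0.0012,-0.0342,0],1],[[0,0,0],[-0.0012,-0.0342,0],1],[[0,0,0],[-0.0012,-0.0342,0],1],[[0,0,0],[-0.0012,-0.0342,0],1],[[0,0,0],[-0.0012,-0.0342,0],1]]'
python3 -m handwheel '[[[0,0,0],[0,0,0.03],1],[[0,0,0],[0,0,0.03],1],[[0,0,0],[0,0,0],1],[[0,0,0],[0,0,0],1],[[0,0,0],[0,0,0],1]]'
python3 - <<'E'
from h import *
plan(524.6,161.0,71,32.4)
E
```

```text
clock: 38.12
eef_pos: [521.3, 162.2, 176.5]
tool_rot: [-3.139, 0.004, 0.566]
force: [-0.1, 0.4, -2.1]
width: 57.9
gripper_force: 64.8
clock: 38.53
eef_pos: [524.4, 160.1, 118.7]
tool_rot: [-3.141, 0.0, 0.565]
force: [0.7, -0.2, -1.1]
width: 58.4
gripper_force: 65.5
pos [524.4 160.1 118.7] rot [-179.9    0.    32.4] w 58.4 F [ 0.7 -0.2 -1.1] t 38.5
 turn z deg -0.0 then shift mm [ 0.7 -0.7 47.7] rows@35: 2
```

```bash
python3 -m handwheel '[[[0,0,0],[0.0006,-0.0006,0.02],1],[[0,0,0],[0,0,0.018],1],[[0,0,0],[0,0,0.005],1],[[0,0,0],[0,0,0],1],[[0,0,0],[0,0,0],1]]'
python3 -m handwheel '[[[0,0,0],[0,0,0.002],1],[[0,0,0],[0,0,0.0015],1],[[0,0,0],[0,0,0.001],1],[[0,0,0],[0,0,0],1],[[0,0,0],[0,0,0],1]]'
```

```text
clock: 38.95
eef_pos: [525.2, 161.4, 76.6]
tool_rot: [-3.141, -0.002, 0.565]
force: [0.3, 0.1, -1.6]
width: 58.5
gripper_force: 65.5
clock: 39.37
eef_pos: [524.3, 162.0, 71.2]
tool_rot: [-3.14, -0.001, 0.566]
force: [0.2, -0.4, -1.8]
width: 57.9
gripper_force: 65.5
```

```bash
python3 -m handwheel '[[[0,0,0],[0,0,0.001],1],[[0,0,0],[0,0,0],1],[[0,0,0],[0,0,0],1]]'
python3 -m handwheel '[[[0,0,0],[0,0,0],0.22],[[0,0,0],[0,0,0],0.22],[[0,0,0],[0,0,0],0.22],[[0,0,0],[0,0,0],0.22],[[0,0,0],[0,0,-0.01],0.2]]'
python3 -m handwheel '[[[0,0,0],[0,0,-0.03],0.2],[[0,0,0],[0,0,-0.04],0],[[0,0,0],[0,0,-0.04],0],[[0,0,0],[0,0,-0.04],0],[[0,0,0],[0,0,-0.04],0]]' >/dev/null
python3 -m handwheel '[[[0,0,0],[0,0,-0.02],0],[[0,0,0],[0,0,0],0],[[0,0,0],[0,0,0],0],[[0,0,0],[0,0,0],0]]' >/dev/null
python3 - <<'E'
from h import *
plan(681.5,-195,120,5.6)
im=grab("wrist")
for c in blobs(im,(0,110,60),(14,255,255),800):print(c.mean(0).round(),"z84",rect(cast(im,c,84)),"z12",rect(cast(im,c,12)))
wheel(im)
E
```

```text
clock: 39.62
eef_pos: [524.5, 162.0, 70.7]
tool_rot: [-3.14, -0.001, 0.566]
force: [-1.9, 0.6, 4.2]
width: 58.2
gripper_force: 66.3
clock: 40.03
eef_pos: [523.0, 161.8, 78.9]
tool_rot: [-3.139, 0.003, 0.566]
force: [-0.5, -0.2, 0.6]
width: 68.2
gripper_force: 0.0
pos [523.5 161.7 289.5] rot [-1.799e+02  1.000e-01  3.240e+01] w 85.7 F [-0.2 -0.3 -0.8] t 40.8
 turn z deg 26.8 then shift mm [122.4 370.4 169.5] rows@35: 13
[317. 164.] z84 [525.8 161.8  96.8  59.9  32.4] z12 [511.7 152.8 116.8  72.3  32.4]
[614. 199.] z84 [ 665.5 -124.4   79.    56.5    5.5] z12 [ 680.3 -192.6   95.4   68.2    5.5]
wheel [525.6 161.6] res 2.89
blue rmin 113.5 rmax 141.8 ang 32.1
orange rmin 112.6 rmax 140.4 ang -48.2
yel rmin 76.2 rmax 110.0 ang 32.3
```

```bash
python3 -m handwheel '[[[0,0,6.7],[0,0,0],0],[[0,0,6.7],[0,0,0],0],[[0,0,6.7],[0,0,0],0],[[0,0,6.7],[0,0,0],0],[[0,0,0],[0.0111,0.0337,0],0]]' >/dev/null
python3 -m handwheel '[[[0,0,0],[0.0111,0.0337,0],0],[[0,0,0],[0.0111,0.0337,0],0],[[0,0,0],[0.0111,0.0337,0],0],[[0,0,0],[0.0111,0.0337,0],0],[[0,0,0],[0.0111,0.0337,0],0]]' >/dev/null
python3 -m handwheel '[[[0,0,0],[0.0111,0.0337,0.02],0],[[0,0,0],[0.0111,0.0337,0.02],0],[[0,0,0],[0.0111,0.0337,0.02],0],[[0,0,0],[0.0111,0.0337,0.02],0.22],[[0,0,0],[0.0111,0.0337,0.02],0.22]]' >/dev/null
python3 -m handwheel '[[[0,0,0],[0,0,0.02],0.22],[[0,0,0],[0,0,0],0.22],[[0,0,0],[0,0,0],0.22],[[0,0,0],[0,0,0],0.22]]'
python3 - <<'E'
from h import *
im=grab("wrist")
for c in blobs(im,(0,110,60),(14,255,255),800):
    r=rect(cast(im,c,12)); print("red",c.mean(0).round(),r)
    if 90<r[2]<100: plan(r[0],r[1],0,r[4])
E
```

```text
clock: 42.42
eef_pos: [682.3, -193.8, 169.3]
tool_rot: [-3.139, 0.001, 0.1]
force: [-0.1, -0.5, 0.4]
width: 66.8
gripper_force: 0.0
red [320. 179.] [ 682.  -197.    95.1   59.6    5.6]
pos [ 682.8 -193.8  170.2] rot [-179.9   -0.     5.7] w 66.4 F [ 0.1  0.3 -0. ] t 42.5
 turn z deg 0.1 then shift mm [ -1.1   3.1 170.2] rows@35: 5
red [484. 309.] [ 566.9 -378.3   52.5   28.3   -5. ]
```

```bash
python3 -m handwheel '[[[0,0,0],[-0.001,0.0028,0.03],0.22],[[0,0,0],[0,0,0.035],0.22],[[0,0,0],[0,0,0.035],0.22],[[0,0,0],[0,0,0.035],0.22],[[0,0,0],[0,0,0.028],0.22]]' >/dev/null
python3 -m handwheel '[[[0,0,0],[0,0,0.004],0.22],[[0,0,0],[0,0,0],0.22],[[0,0,0],[0,0,0],0.22],[[0,0,0],[0,0,0],0.22]]'
python3 - <<'E'
from h import *
plan(682,-197,0,5.6)
E
```

```text
clock: 43.22
eef_pos: [683.5, -198.4, 5.6]
tool_rot: [3.141, -0.004, 0.099]
force: [0.3, 0.5, -0.3]
width: 66.6
gripper_force: 0.0
pos [ 683.5 -198.4    5.6] rot [180.   -0.2   5.7] w 66.6 F [ 0.3  0.5 -0.3] t 43.2
 turn z deg 0.1 then shift mm [-1.3 -1.5  5.6] rows@35: 1
```

```bash
python3 -m handwheel '[[[0,0,0],[0,0,0.003],0.22],[[0,0,0],[0,0,0.001],0.22],[[0,0,0],[0,0,0],0.22],[[0,0,0],[0,0,0],0.22],[[0,0,0],[0,0,0],0.22]]'
python3 -m handwheel '[[[0,0,0],[0,0,0],1],[[0,0,0],[0,0,0],1],[[0,0,0],[0,0,0],1],[[0,0,0],[0,0,0],1],[[0,0,0],[0,0,0],1]]'
python3 -m handwheel '[[[0,0,0],[0,0,-0.005],1],[[0,0,0],[0,0,-0.02],1],[[0,0,0],[0,0,-0.03],1],[[0,0,0],[0,0,-0.035],1],[[0,0,0],[0,0,-0.035],1]]' >/dev/null
python3 -m handwheel '[[[0,0,0],[0,0,-0.035],1],[[0,0,0],[0,0,-0.03],1],[[0,0,0],[0,0,0],1],[[0,0,0],[0,0,0],1]]'
python3 - <<'E'
from h import *
plan(525.9,161.7,110,32.4)
E
```

```text
clock: 43.63
eef_pos: [681.4, -197.8, -1.4]
tool_rot: [-3.14, 0.0, 0.098]
force: [0.0, -0.1, -0.8]
width: 66.1
gripper_force: 0.0
clock: 44.05
eef_pos: [681.7, -198.0, -0.9]
tool_rot: [-3.14, -0.0, 0.098]
force: [-0.2, 0.4, 5.6]
width: 57.8
gripper_force: 65.1
clock: 44.8
eef_pos: [682.2, -198.5, 190.2]
tool_rot: [-3.141, -0.002, 0.098]
force: [0.3, -0.0, -2.3]
width: 58.2
gripper_force: 64.8
pos [ 682.2 -198.5  190.2] rot [-1.8e+02 -1.0e-01  5.6e+00] w 58.2 F [ 0.3 -0.  -2.3] t 44.8
 turn z deg -26.8 then shift mm [  61.1 -387.9   80.2] rows@35: 12
```

```bash
python3 -m handwheel '[[[0,0,-6.7],[0,0,0],1],[[0,0,-6.7],[0,0,0],1],[[0,0,-6.7],[0,0,0],1],[[0,0,-6.7],[0,0,0],1],[[0,0,0],[0.0055,-0.0353,0],1]]' >/dev/null
python3 -m handwheel '[[[0,0,0],[0.0055,-0.0353,0],1],[[0,0,0],[0.0055,-0.0353,0],1],[[0,0,0],[0.0055,-0.0353,0],1],[[0,0,0],[0.0055,-0.0353,0],1],[[0,0,0],[0.0055,-0.0353,0],1]]' >/dev/null
python3 -m handwheel '[[[0,0,0],[0.0055,-0.0353,0],1],[[0,0,0],[0.0055,-0.0353,0],1],[[0,0,0],[0.0055,-0.0353,0],1],[[0,0,0],[0.0055,-0.0353,0],1],[[0,0,0],[0.0055,-0.0353,0],1]]'
python3 -m handwheel '[[[0,0,0],[0,0,0.03],1],[[0,0,0],[0,0,0.03],1],[[0,0,0],[0,0,0],1],[[0,0,0],[0,0,0],1],[[0,0,0],[0,0,0],1]]'
python3 - <<'E'
from h import *
plan(525.6,161.6,83.5,32.4)
E
```

```text
clock: 46.05
eef_pos: [521.8, 163.6, 187.2]
tool_rot: [-3.139, 0.003, 0.566]
force: [0.6, 0.9, -2.0]
width: 57.9
gripper_force: 64.9
clock: 46.47
eef_pos: [524.6, 161.2, 129.3]
tool_rot: [-3.141, 0.0, 0.565]
force: [0.1, -0.3, -0.5]
width: 58.0
gripper_force: 65.5
pos [524.6 161.2 129.3] rot [-180.     0.    32.4] w 58.0 F [ 0.1 -0.3 -0.5] t 46.5
 turn z deg -0.0 then shift mm [ 1.   0.2 45.8] rows@35: 2
```

```bash
python3 -m handwheel '[[[0,0,0],[0.0008,0.0002,0.02],1],[[0,0,0],[0,0,0.018],1],[[0,0,0],[0,0,0.003],1],[[0,0,0],[0,0,0],1],[[0,0,0],[0,0,0],1]]'
python3 -m handwheel '[[[0,0,0],[0,0,0.002],1],[[0,0,0],[0,0,0.001],1],[[0,0,0],[0,0,0],1],[[0,0,0],[0,0,0],1]]'
python3 -m handwheel '[[[0,0,0],[0,0,0.001],1],[[0,0,0],[0,0,0],1],[[0,0,0],[0,0,0],1]]'
```

```text
clock: 46.88
eef_pos: [526.1, 162.0, 89.3]
tool_rot: [-3.141, -0.002, 0.565]
force: [-0.2, 0.6, -1.4]
width: 57.7
gripper_force: 65.5
clock: 47.22
eef_pos: [525.2, 162.6, 85.4]
tool_rot: [-3.14, -0.001, 0.566]
force: [-0.1, -1.2, -2.5]
width: 58.1
gripper_force: 65.5
clock: 47.47
eef_pos: [525.0, 162.5, 84.0]
tool_rot: [-3.14, -0.0, 0.566]
force: [0.5, -0.7, -1.7]
width: 57.7
gripper_force: 65.5
```

```bash
python3 -m handwheel '[[[0,0,0],[0,0.0005,0.0012],1],[[0,0,0],[0,0,0],1],[[0,0,0],[0,0,0],1]]'
python3 -m handwheel '[[[0,0,0],[0,0,0],0.22],[[0,0,0],[0,0,0],0.22],[[0,0,0],[0,0,0],0.22],[[0,0,0],[0,0,0],0.22],[[0,0,0],[0,0,-0.01],0.2]]'
python3 -m handwheel '[[[0,0,0],[0,0,-0.03],0.2],[[0,0,0],[0,0,-0.04],0],[[0,0,0],[0,0,-0.04],0],[[0,0,0],[0,0,-0.04],0],[[0,0,0],[0,0,-0.04],0]]' >/dev/null
python3 -m handwheel '[[[0,0,0],[0,0,-0.01],0],[[0,0,0],[0,0,0],0],[[0,0,0],[0,0,0],0],[[0,0,0],[0,0,0],0]]' >/dev/null
python3 - <<'E'
from h import *
im=grab("wrist","w10")
for c in blobs(im,(0,110,60),(14,255,255),800):print(c.mean(0).round(),"z96",rect(cast(im,c,96)))
C=wheel(im)
a=np.radians(32.3+180); plan(525.8+95*np.cos(a),161.8+95*np.sin(a),80,32.3)
s=grab("side","s1")
for c in blobs(s,(55,50,20),(90,255,255),50): print("green",c.mean(0),rect(cast(s,c,41)))
for c in blobs(s,(0,110,50),(14,255,255),50,(230,80,420,350)): print("red",c.mean(0),rect(cast(s,c,25)))
E
```

```text
clock: 47.72
eef_pos: [525.3, 162.3, 83.0]
tool_rot: [-3.14, -0.001, 0.566]
force: [-1.9, -0.1, 1.3]
width: 57.9
gripper_force: 65.9
clock: 48.13
eef_pos: [524.1, 161.9, 91.8]
tool_rot: [-3.139, 0.003, 0.566]
force: [-0.6, 0.5, -0.7]
width: 68.2
gripper_force: 0.0
[317. 166.] z96 [526.9 162.2  97.4  59.9  32.4]
wheel [525.7 161.7] res 3.13
blue rmin 113.2 rmax 140.9 ang 31.9
orange rmin 113.0 rmax 140.3 ang -48.3
yel rmin 76.5 rmax 109.6 ang 32.3
pos [524.3 161.8 291.3] rot [-179.9    0.2   32.4] w 85.3 F [ 0.2  0.3 -0.3] t 48.9
 turn z deg 0.1 then shift mm [-93.7   0.8 211.3] rows@35: 7
green [600.68390805 258.59195402] [-17.5 -48.5 144.8  56.8 -48.4]
green [261.01449275  35.01449275] [ 966.3 -740.3  209.6   34.5  -63.3]
green [363.5 101. ] [ 541.8 -442.2   48.8   48.3   14.4]
red [307.5748503  270.95808383] [534.9 129.5 108.5  87.3  32.5]
red [385.26315789 177.74736842] [ 430.3 -170.6  103.2   80.   -78.8]
red [354.95454545 123.77272727] [ 548.4 -355.4  108.5   45.    -5. ]
red [281.77777778 229.80555556] [619.3  46.5  33.9  20.2 -53.5]
```

View pics/w10.png

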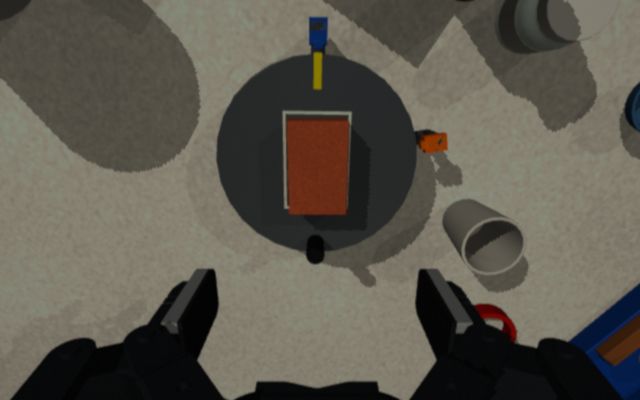

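```bash
python3 -m handwheel '[[[0,0,-6.92],[0,0,0],0],[[0,0,-6.92],[0,0,0],0],[[0,0,-6.92],[0,0,0],0],[[0,0,-6.92],[0,0,0],0],[[0,0,-6.92],[0,0,0],0]]' >/dev/null
python3 -m handwheel '[[[0,0,-6.92],[0,0,0],0],[[0,0,-6.92],[0,0,0],0],[[0,0,-6.92],[0,0,0],0],[[0,0,-6.92],[0,0,0],0],[[0,0,-6.92],[0,0,0],0]]' >/dev/null
python3 -m handwheel '[[[0,0,-6.92],[0,0,0],0],[[0,0,-6.92],[0,0,0],0],[[0,0,-6.92],[0,0,0],0],[[0,0,-6.92],[0,0,0],0],[[0,0,-6.92],[0,0,0],0]]' >/dev/null
python3 -m handwheel '[[[0,0,-6.92],[0,0,0],0],[[0,0,-6.92],[0,0,0],0],[[0,0,-6.92],[0,0,0],0],[[0,0,-6.92],[0,0,0],0],[[0,0,-6.92],[0,0,0],0]]' >/dev/null
python3 -m handwheel '[[[0,0,-6.92],[0,0,0],0],[[0,0,-6.92],[0,0,0],0],[[0,0,-6.92],[0,0,0],0],[[0,0,-6.92],[0,0,0],0],[[0,0,-6.92],[0,0,0],0]]' >/dev/null
python3 -m handwheel '[[[0,0,-6.92],[0,0,0],0],[[0,0,0],[0.031,0,0.0],0],[[0,0,0],[0.031,0,0.0],0],[[0,0,0],[0.031,0,0.0],0],[[0,0,0],[0,0,0.035],0]]' >/dev/null
python3 -m handwheel '[[[0,0,0],[0,0,0.035],0],[[0,0,0],[0,0,0.035],0],[[0,0,0],[0,0,0],0],[[0,0,0],[0,0,0],0],[[0,0,0],[0,0,0],0]]'
python3 - <<'E'
from h import *
a=np.radians(32.3+180); plan(525.8+95*np.cos(a),161.8+95*np.sin(a),72,212.3)
print(np.round(ctrl.read_state()["qpos"],2))
E
```

```text
clock: 51.9
eef_pos: [447.5, 112.3, 188.5]
tool_rot: [3.14, 0.001, -2.577]
force: [0.6, 0.8, 0.3]
width: 85.4
gripper_force: 0.0
pos [447.5 112.3 188.5] rot [ 179.9    0.  -147.7] w 85.4 F [0.6 0.8 0.3] t 51.9
 turn z deg 0.0 then shift mm [  2.4  -0.  116.5] rows@35: 4
[-0.3   0.43 -0.01  2.07  0.    0.64  1.83]
```

```bash
python3 -m handwheel '[[[0,0,0],[0.0024,0,0.03],0],[[0,0,0],[0,0,0.035],0],[[0,0,0],[0,0,0.03],0],[[0,0,0],[0,0,0.02],0],[[0,0,0],[0,0,0],0]]' >/dev/null
python3 -m handwheel '[[[0,0,0],[0,0,0],0],[[0,0,0],[0,0,0],0],[[0,0,0],[0,0,0],0.6],[[0,0,0],[0,0,0],0.6],[[0,0,0],[0,0,0],0.6]]' 
python3 -m handwheel '[[[0,0,0],[0,0,0],0.75],[[0,0,0],[0,0,0],0.75],[[0,0,0],[0,0,0],1],[[0,0,0],[0,0,0],1],[[0,0,0],[0,0,0],1]]'
python3 -m handwheel '[[[0,0,0],[0,0,0],1],[[0,0,0],[0,0,0],1],[[0,0,0],[0,0,0],1]]'
```

```text
clock: 52.73
eef_pos: [445.6, 111.3, 74.0]
tool_rot: [3.141, 0.003, -2.577]
force: [0.2, -0.2, 0.5]
width: 51.6
gripper_force: 0.0
clock: 53.15
eef_pos: [444.7, 111.3, 73.3]
tool_rot: [3.14, 0.001, -2.577]
force: [-1.1, -0.3, 7.7]
width: 18.1
gripper_force: 58.3
clock: 53.4
eef_pos: [444.6, 111.3, 73.3]
tool_rot: [3.14, 0.001, -2.577]
force: [-1.3, 0.5, 6.7]
width: 18.4
gripper_force: 58.3
```

```bash
python3 -m handwheel '[[[0,0,1.67],[0,0,0],1],[[0,0,0],[0,0.00555,0],1],[[0,0,3.35],[0,0,0],1],[[0,0,0],[0,0.00555,0],1],[[0,0,3.35],[0,0,0],1]]' >/dev/null
python3 -m handwheel '[[[0,0,0],[0,0.00555,0],1],[[0,0,3.35],[0,0,0],1],[[0,0,0],[0,0.00555,0],1],[[0,0,3.35],[0,0,0],1],[[0,0,0],[0,0.00555,0],1]]' >/dev/null
python3 -m handwheel '[[[0,0,3.35],[0,0,0],1],[[0,0,0],[0,0.00555,0],1],[[0,0,3.35],[0,0,0],1],[[0,0,0],[0,0.00555,0],1],[[0,0,3.35],[0,0,0],1]]' >/dev/null
python3 -m handwheel '[[[0,0,0],[0,0.00555,0],1],[[0,0,1.68],[0,0,0],1],[[0,0,0],[0,0,0],1],[[0,0,0],[0,0,0],1]]'
python3 - <<'E'
from h import *
a=np.radians(212.3-26.8); plan(525.8+95*np.cos(a),161.8+95*np.sin(a),73,212.3-26.8)
E
```

```text
clock: 54.98
eef_pos: [429.7, 152.8, 73.3]
tool_rot: [3.14, -0.001, -3.044]
force: [-2.2, 0.4, 6.6]
width: 18.2
gripper_force: 59.5
pos [429.7 152.8  73.3] rot [ 1.799e+02 -1.000e-01 -1.744e+02] w 18.2 F [-2.2  0.4  6.6] t 55.0
 turn z deg 0.1 then shift mm [-1.5 -0.3  0.3] rows@35: 1
```

```bash
python3 -m handwheel '[[[0,0,1.67],[0,0,0],1],[[0,0,0],[0,0.00555,0],1],[[0,0,3.35],[0,0,0],1],[[0,0,0],[0,0.00555,0],1],[[0,0,3.35],[0,0,0],1]]' >/dev/null
python3 -m handwheel '[[[0,0,0],[0,0.00555,0],1],[[0,0,3.35],[0,0,0],1],[[0,0,0],[0,0.00555,0],1],[[0,0,3.35],[0,0,0],1],[[0,0,0],[0,0.00555,0],1]]' >/dev/null
python3 -m handwheel '[[[0,0,3.35],[0,0,0],1],[[0,0,0],[0,0.00555,0],1],[[0,0,3.35],[0,0,0],1],[[0,0,0],[0,0.00555,0],1],[[0,0,3.35],[0,0,0],1]]' >/dev/null
python3 -m handwheel '[[[0,0,0],[0,0.00555,0],1],[[0,0,3.35],[0,0,0],1],[[0,0,0],[0,0.00555,0],1],[[0,0,3.35],[0,0,0],1],[[0,0,0],[0,0.00555,0],1]]'
python3 -m handwheel '[[[0,0,3.35],[0,0,0],1],[[0,0,0],[0,0.00555,0],1],[[0,0,3.35],[0,0,0],1],[[0,0,0],[0,0.00555,0],1],[[0,0,3.35],[0,0,0],1]]' >/dev/null
python3 -m handwheel '[[[0,0,0],[0,0.00555,0],1],[[0,0,3.35],[0,0,0],1],[[0,0,0],[0,0.00555,0],1],[[0,0,3.35],[0,0,0],1],[[0,0,0],[0,0.00555,0],1]]' >/dev/null
python3 -m handwheel '[[[0,0,3.35],[0,0,0],1],[[0,0,0],[0,0.00555,0],1],[[0,0,1.67],[0,0,0],1],[[0,0,0],[0,0,0],1],[[0,0,0],[0,0,0],1]]'
python3 - <<'E'
from h import *
a=np.radians(212.3-80.4); plan(525.8+95*np.cos(a),161.8+95*np.sin(a),73,212.3-80.4)
im=grab("side"); 
for nm,lo,hi in [("yel",(18,140,100),(34,255,255)),("orange",(3,170,60),(14,255,255))]:
  for c in blobs(im,lo,hi,5,(200,180,420,360)):
    q=cast(im,c,60)[:,:2]-[525.8,161.8]; print(nm,np.hypot(*q.T).max().round(),np.degrees(np.arctan2(*q.mean(0)[::-1])).round(1))
E
```

```text
clock: 56.65
eef_pos: [439.3, 206.2, 73.3]
tool_rot: [-3.141, -0.004, 2.681]
force: [-5.3, -4.3, 10.5]
width: 18.2
gripper_force: 59.8
clock: 57.9
eef_pos: [460.1, 233.6, 73.4]
tool_rot: [-3.141, -0.004, 2.304]
force: [-3.1, 2.1, 6.0]
width: 18.0
gripper_force: 59.5
pos [460.1 233.6  73.4] rot [-180.    -0.2  132. ] w 18.0 F [-3.1  2.1  6. ] t 57.9
 turn z deg 0.1 then shift mm [-2.4  0.9  0.4] rows@35: 1
yel 107.0 -47.0
orange 137.0 -47.8
```

Release, rise, check.

```bash
python3 -m handwheel '[[[0,0,0],[0,0,0],0.4],[[0,0,0],[0,0,0],0.4],[[0,0,0],[0,0,0],0.4],[[0,0,0],[0,0,0],0.4],[[0,0,0],[0,0,-0.02],0.4]]'
python3 -m handwheel '[[[0,0,0],[0,0,-0.035],0.3],[[0,0,0],[0,0,-0.036],0],[[0,0,0],[0,0,-0.036],0],[[0,0,0],[0,0,-0.036],0],[[0,0,0],[0,0,-0.036],0]]' >/dev/null
python3 -m handwheel '[[[0,0,0],[-0.03,0,-0.03],0],[[0,0,0],[-0.03,0,0],0],[[0,0,0],[-0.03,0,0],0],[[0,0,0],[-0.03,0,0],0],[[0,0,0],[0,0,0],0]]' >/dev/null
python3 -m handwheel '[[[0,0,0],[0,0,0],0],[[0,0,0],[0,0,0],0],[[0,0,0],[0,0,0],0]]' >/dev/null
python3 - <<'E'
from h import *
im=grab("wrist","w11"); plan(0,0,0); C=wheel(im)
for c in blobs(im,(0,110,60),(14,255,255),800):print(c.mean(0).round(),"z96",rect(cast(im,c,96)))
s=grab("side","s2")
for c in blobs(s,(55,50,20),(90,255,255),50,(300,80,420,140)): print("green",rect(cast(s,c,41)))
for c in blobs(s,(0,110,50),(14,255,255),50,(230,80,420,350)): print("red",c.mean(0),rect(cast(s,c,25)))
v=np.hstack([cv2.imread("pics/w11.png")[:,100:500],cv2.imread("pics/s2.png")[60:360,200:500].repeat(1,0) if 0 else cv2.copyMakeBorder(cv2.imread("pics/s2.png")[80:380,150:550],0,100,0,0,cv2.BORDER_CONSTANT)])
cv2.imwrite("pics/fin.png",v)
E
```

```text
clock: 58.37
eef_pos: [459.5, 231.5, 90.7]
tool_rot: [-3.137, -0.003, 2.303]
force: [-0.3, -0.4, 0.4]
width: 51.2
gripper_force: 0.0
pos [540.7 144.6 301. ] rot [180.   -0.2 132.1] w 85.2 F [ 0.3 -0.6  0.8] t 59.5
 turn z deg -0.0 then shift mm [ 255.  -498.2  301. ] rows@35: 19
wheel [525.2 162.3] res 1.36
blue rmin 113.1 rmax 141.8 ang 31.9
orange rmin 112.9 rmax 141.1 ang -48.7
yel rmin 76.0 rmax 110.3 ang -47.4
[316. 141.] z96 [523.4 162.2  97.1  60.3 -46.8]
[104. 275.] z96 [ 442.4 -110.8   83.8   68.3   85.9]
green [ 541.9 -442.2   48.8   48.3  -77.5]
red [308.85526316 272.01973684] [534.  130.5 125.3  74.4 -46.7]
red [385.13541667 177.65625   ] [ 431.2 -170.6  103.8   79.4  -81.7]
red [357.83116883 124.14285714] [ 542.  -354.6   95.7   44.7   -5.6]
red [281.80555556 229.69444444] [619.7  45.9  32.4  20.2 -53.5]
```

View pics/fin.png

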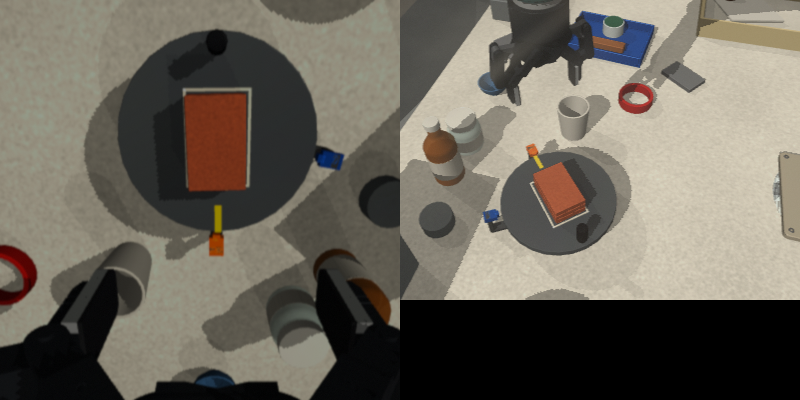

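```bash
python3 -c "
from cell import ctrl
print(ctrl.finish_job())"
```

```text
the job is handed in; nothing more can be done
None
```

I handed in the finished job at about 60 s with no verdict returned: the rib and tin are in the tray, the three terracotta tiles are piled about 2 mm off the outline's centre, and the yellow mark is about 1° short of the orange pointer.

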